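# Refill the favour-tin dispenser and serve one tin

## Robot

A 6-joint arm with a two-finger parallel gripper is mounted at the origin on a cart in front of the work surface, level with it; the furniture and walls round the work are solid. World frame = base frame: x ahead of the robot, y to its left, z up, the work surface at z = 0. Lengths are in m, angles in rad, forces in N, time in s.
With the tool pointing down it reaches from about 0.3 to 0.875 m from the base axis. Payload 6.4 kg.
Tool frame: the origin (TCP) lies midway between the tips of the shut fingers; the grasp point (between the pads) lies 19 mm behind it (grasp_offset is the distance from the TCP to the grasp point, in m); z points along the fingers, y is the line along which they close (so a half turn about z gives the same grasp; the last joint's range is limited). The gripper opens to 85 mm and grips with 20 to 120 N. Pads are 22 mm wide; open, the fingers measure 114 mm over their backs; the gripper's body (76 mm by 85 mm) begins 54 mm behind the grasp point. The pads swing forward as they close: fully open they stand 13 mm farther back than shut.
Start: joints at [1.13, 0.181, 1.607, -0, 1.354, -0.206], TCP at [0.134, 0.559, 0.231] pointing down, gripper open.
Joint ranges: [-2.99, 2.99], [-0.89, 2.07], [0.3, 2.58], [-1.14, 4.28], [0, 2.63], [-3.12, 3.12]. Speed limits (rad/s): [2.57, 2.57, 3.01, 3.14, 3.14, 3.14].

## Interface

Orientations are given as a unit quaternion [w, x, y, z].
In Python, from bench import * gives the robot as it stands. The module is installed in compiled form; this text tells all that it offers.
- The arm moves only by the tool servo_tool, never from a script. Its argument "commands" is text: rows parted by semicolons, each of 7 numbers parted by spaces: the turn, a rotation vector about the tool's x, y, z in rad, then the shift along the tool's x, y, z in mm, then the opening, from 0 (shut) to 1 (fully open). In form: wx wy wz dx dy dz claw; .... A call has 1 to 5 rows; each row shifts and turns the commanded pose from where the row before left it, along the tool's axes as they then stand; what a row does not reach is not made up. A row lasts 1/8 s, in which the tool goes at most 62.5 mm and 10.7 degrees, less where a joint would pass 70% of its speed; a pose out of reach is approached as far as the arm can. A call with a gripper value outside its range is refused whole. The fingers move at their own pace and stop on an object; the grip force is fixed at half the most. Time passes only in rows, so rows that do not move let the fingers close. It gives the time, the measured TCP pose, the force, the opening and the grip force at its end, in the units of the state.
- get_obs(): the state, without advancing time (a new reading comes with each control period).
- camera(name): name is "side" or "top" or "wrist"; returns the picture (480x640x3 uint8, blue, green, red); there is no depth.
- calibration(name): a dict with "fx", "fy", "cx", "cy" (pixels), "R" (3x3) and "t" (3): a world point X has camera coordinates R X + t. Camera axes: x right, y down, z forward; pixel columns grow to the right and rows downward; lengths in m; the calibration is good to about 2 mm. The wrist camera is an equidistant fisheye: a pixel r from the principal point sees the ray r / f radians off the axis. A picture is of the moment at which its call begins: read the wrist's pose just before it. calibration takes no time and is no camera call; for the wrist camera it gives the pose at the moment of the call.
- hand_in(): hands the job in; it is judged then, once.
The state is a dict: "time_s": time; "q": joint angles; "dq": joint speeds; "joint_efforts": joint torques, N m; "eef_pos": TCP position; "eef_rot": TCP orientation; "wrist_force": force on the tool from outside, world axes, zero at the start; "torque": the same for the moment, N m; "opening": opening from 0.0 (shut) to 1.0 (fully open); "grasp_force": force on a finger pad.
Only numpy, scipy, OpenCV 4.12 (cv2) and the standard library are available. Lean on these libraries where they do the work, as an engineer would, in place of code of your own. Each camera call takes 0.05 s, during which the arm holds its last target. There are 200 camera calls.

## Task

Refill the spring-fed dispenser with all the tins that stand about the table: press each one down into the shaft until the catches snap over its lid, with its paper label facing the black reader bar. When all are in, dispense one by pulling the lever all the way over and easing it back home without letting it snap back, and stand the tin that comes out upright on the middle of the gold plate. Leave the other things on the table where they are.

Things in the scene. Friction and masses are not known exactly. Their poses are not given: they have to be found in the camera images.
- dispenser: Table-top tin dispenser of grey painted steel, 185 x 262 mm, fixed. Origin on the table under the axis of its round upright shaft, z up. Four rods guide the pile of up to four tins in the shaft (1.5 mm play) on a spring-loaded platform. Catches and cheeks on the shaft's +x and -x sides, lever and reader on -x, exit shelf on -y, pusher housing on +y (|x| under 30, y 53 to 137, 222 mm high).
- shaft (a point): Shaft axis at the undersides of two spring catches (two jaws each), 206 mm above the table. Their tops slope: they yield to a tin pushed down and snap over its lid once it is below 206 mm; the spring then holds the pile up against them, top lid at 206 mm. A tin just set on the mouth stands on the slopes, base about 212, lid about 256 mm high; set it on within 4 mm of the axis. Axes as the dispenser's.
- mouth (a point): Shaft axis, 246 mm above the table: height of the flared cheeks (|x| 40 to 51, y -14 to 34 mm) on the mouth's +x and -x sides. Four rod ends (|x| and |y| 28 to 33, 10 mm thick) flare out up to 240 mm. So fingers that set a tin on the mouth should stand on its +y and -y sides, between the rod ends (gap 45 mm), where nothing rises above 222 mm.
- shelf (a point): Point on the floor of the exit shelf, 159 mm high, 75 mm from the shaft axis on the -y side: a tin pushed out stands about here, lid 203 mm high, free from above. Shelf: |x| under 37, y -36 to -112 mm, side walls up to 170 mm high. Two keeper strips cover its inner corners (|x| over 26, y -27 to -48, top 213 mm).
- reader (a point): Window of the label reader, a black upright bar (26 mm wide, 150 mm high) that faces the shaft from the dispenser's -x side, 55 mm from the axis. A label faces it when the tin's x axis points as the dispenser's x axis.
- platform (a joint): How far the spring-loaded platform has sunk, m: 0 empty (its top 212 mm above the table), about 0.050 with one tin under the catches, 0.044 more for each further tin. Pressing takes about 2 to 12 N, and some 5 N more as the catches yield.
- lever (a joint): Lever angle, rad: 0 at rest (leaning 0.3 rad from upright to the dispenser's +y), 1.2 at its stop (0.9 rad to -y); axis along the dispenser's x. Spring return, 2 to 5 N at the grip, up to 10 N while it pushes a tin: the pusher slides the top tin to -y on to the exit shelf, 0.069 m per rad. With the lever home the pile rises to the catches. Let go, it snaps back.
- grip (a point): Middle of the black round bar grip (22 mm thick, 60 mm long, lying along the dispenser's x) at the lever's end, 100 mm from the shaft axis on the -x side, 243 mm above the table at rest. The 10 mm lever rod joins its +x end, 30 mm from this point. It can be taken from above with the fingers on its +y and -y sides; it may turn between them.
- pivot (a point): Point on the lever's turning axis, in the plane in which the grip's middle swings: 150 mm from the grip's middle, 100 mm above the table.
- plate (a point): Middle of the gold round charger plate (254 mm wide, rim 14 mm high) that lies on the table; its middle is about 3 to 8 mm thick.
- tin_a (a point): Closed round tin of plain metal, 66 mm in diameter, 44 mm high, about 0.12 kg, standing upright on the table at first; this point is its centre, 22 mm above its base. Its own -x side carries the white paper label with a black bar pattern, whose white seal strip runs over on to the lid. Absent (None all the time) in some starts.
- label_a (a point): Middle of the label of tin_a: 33 mm from the tin's axis on its own -x side, at half height.
- tin_b (a point): Closed round tin of plain metal, 66 mm in diameter, 44 mm high, about 0.12 kg, standing upright on the table at first; this point is its centre, 22 mm above its base. Its own -x side carries the white paper label with a black bar pattern, whose white seal strip runs over on to the lid. Absent (None all the time) in some starts.
- label_b (a point): Middle of the label of tin_b: 33 mm from the tin's axis on its own -x side, at half height.
- tin_c (a point): Closed round tin of plain metal, 66 mm in diameter, 44 mm high, about 0.12 kg, standing upright on the table at first; this point is its centre, 22 mm above its base. Its own -x side carries the white paper label with a black bar pattern, whose white seal strip runs over on to the lid. Absent (None all the time) in some starts.
- label_c (a point): Middle of the label of tin_c: 33 mm from the tin's axis on its own -x side, at half height.
- tin_d (a point): Closed round tin of plain metal, 66 mm in diameter, 44 mm high, about 0.12 kg, standing upright on the table at first; this point is its centre, 22 mm above its base. Its own -x side carries the white paper label with a black bar pattern, whose white seal strip runs over on to the lid. Absent (None all the time) in some starts.
- label_d (a point): Middle of the label of tin_d: 33 mm from the tin's axis on its own -x side, at half height.
- duct_tape: Grey roll of tape lying flat, 97 mm wide, 48 mm high; origin under its centre. Bystander: leave alone.
- labels: Roll of blank labels, 72 mm wide, 40 mm high; origin under its centre. Bystander: leave alone.

How it is judged:
On the way, in this order (a step that is already met when the one before it is completed fails the run):
1. every tin present is in the shaft under the catches, label to the reader (horizontal distance between each of tin_a, tin_b, tin_c, tin_d and dispenser below 0.006 m and z of each of tin_a, tin_b, tin_c, tin_d in the frame of dispenser below 0.19 m and x of each of label_a, label_b, label_c, label_d in the frame of dispenser below -0.026 m and angle between each of tin_a, tin_b, tin_c, tin_d's own z axis and vertical below 0.12 rad), for 0.3 s.
2. the lever is pulled all the way over (value of joint lever above 1.12 rad), for 0.1 s.
3. the lever is home again and one tin stands on the exit shelf (value of joint lever below 0.08 rad and ((y of tin_a in the frame of dispenser below -0.06 m and z of tin_a in the frame of dispenser above 0.165 m and angle between tin_a's own z axis and vertical below 0.15 rad) or (y of tin_b in the frame of dispenser below -0.06 m and z of tin_b in the frame of dispenser above 0.165 m and angle between tin_b's own z axis and vertical below 0.15 rad) or (y of tin_c in the frame of dispenser below -0.06 m and z of tin_c in the frame of dispenser above 0.165 m and angle between tin_c's own z axis and vertical below 0.15 rad) or (y of tin_d in the frame of dispenser below -0.06 m and z of tin_d in the frame of dispenser above 0.165 m and angle between tin_d's own z axis and vertical below 0.15 rad))), for 0.2 s.
At the end, for the whole second after the job is handed in: One tin stands upright on the plate, within 30 mm of its middle; every other tin present is in the shaft under the catches, upright, with its label within about 35 degrees of facing the reader; the lever is home (under 0.08 rad) (((horizontal distance between tin_a and dispenser below 0.006 m and z of tin_a in the frame of dispenser below 0.19 m and x of label_a in the frame of dispenser below -0.026 m and angle between tin_a's own z axis and vertical below 0.12 rad) or (horizontal distance between tin_a and plate below 0.03 m and height (world z) of tin_a below 0.04 m and angle between tin_a's own z axis and vertical below 0.2 rad)) and ((horizontal distance between tin_b and dispenser below 0.006 m and z of tin_b in the frame of dispenser below 0.19 m and x of label_b in the frame of dispenser below -0.026 m and angle between tin_b's own z axis and vertical below 0.12 rad) or (horizontal distance between tin_b and plate below 0.03 m and height (world z) of tin_b below 0.04 m and angle between tin_b's own z axis and vertical below 0.2 rad)) and ((horizontal distance between tin_c and dispenser below 0.006 m and z of tin_c in the frame of dispenser below 0.19 m and x of label_c in the frame of dispenser below -0.026 m and angle between tin_c's own z axis and vertical below 0.12 rad) or (horizontal distance between tin_c and plate below 0.03 m and height (world z) of tin_c below 0.04 m and angle between tin_c's own z axis and vertical below 0.2 rad)) and ((horizontal distance between tin_d and dispenser below 0.006 m and z of tin_d in the frame of dispenser below 0.19 m and x of label_d in the frame of dispenser below -0.026 m and angle between tin_d's own z axis and vertical below 0.12 rad) or (horizontal distance between tin_d and plate below 0.03 m and height (world z) of tin_d below 0.04 m and angle between tin_d's own z axis and vertical below 0.2 rad)) and ((horizontal distance between tin_a and plate below 0.03 m and height (world z) of tin_a below 0.04 m and angle between tin_a's own z axis and vertical below 0.2 rad) or (horizontal distance between tin_b and plate below 0.03 m and height (world z) of tin_b below 0.04 m and angle between tin_b's own z axis and vertical below 0.2 rad) or (horizontal distance between tin_c and plate below 0.03 m and height (world z) of tin_c below 0.04 m and angle between tin_c's own z axis and vertical below 0.2 rad) or (horizontal distance between tin_d and plate below 0.03 m and height (world z) of tin_d below 0.04 m and angle between tin_d's own z axis and vertical below 0.2 rad)) and value of joint lever below 0.08 rad); the robot touches nothing.
It fails at once if the lever is let snap back (faster than 2.5 rad/s) (velocity of joint lever below -2.5 rad/s).
It fails at once if a bystander is pushed away or knocked over (moved by 40 mm) (distance of any of duct_tape, labels from where it was at the start of the episode above 0.04 m).
Of box_a, box_b, box_c, box_d only 3 to 4 are there at a start; the rules pass over those that are not, and their reading is None.
At some moment in a run one of box_a, box_b, box_c, box_d, charger may be knocked a few centimetres aside while the robot is not near it.
It also fails if it takes over 210 s, if anything falls off the work surface, if the arm or the gripper's body presses on something with over 40 N, if the wrist force passes 120 N, or if a joint passes its speed limit or range.

## Working session

There is one attempt and no reset: what is moved stays moved. The work goes in short steps, Python scripts to look and compute and a tool call to move; the robot and the scene stay as the last step left them, time stands still between calls to the robot, and variables do not carry over. Pictures are saved under pics/ and viewed, at most 14 in all, crops included, and the job is handed in when it is done.

Besides the shell and the picture viewer there is one more tool, called as name(argument=value, ...) on one line, values as JSON. servo_tool: Moves the arm, as the interface text tells. Its arguments: {"type":"object","properties":{"commands":{"type":"string"}},"required":["commands"]}

```bash
mkdir -p pics
cat > h.py <<'E'
from bench import *
import numpy as np, cv2
from scipy.spatial.transform import Rotation as Rn
def ray(c,u,v,wr=False):
    K=calibration(c) if isinstance(c,str) else c
    x=(u-K["cx"])/K["fx"]; y=(v-K["cy"])/K["fy"]
    if wr or c=="wrist":
        r=np.hypot(x,y); d=np.array([x/r*np.sin(r),y/r*np.sin(r),np.cos(r)]) if r>1e-9 else np.array([0,0,1.])
    else: d=np.array([x,y,1.])
    R=np.array(K["R"]);t=np.array(K["t"])
    return -R.T@t, R.T@d
def at(c,u,v,z):
    o,d=ray(c,u,v); return o+d*(z-o[2])/d[2]
def pose():
    s=get_obs(); q=s["eef_rot"]; return np.array(s["eef_pos"]),Rn.from_quat([q[1],q[2],q[3],q[0]]),s
def proj(c,X):
    K=calibration(c); p=np.array(K["R"])@np.array(X)+np.array(K["t"])
    return K["cx"]+K["fx"]*p[0]/p[2],K["cy"]+K["fy"]*p[1]/p[2]
E
python3 - <<'E'
from h import *
for c in("top","side"):
    cv2.imwrite(f"pics/{c}0.png",camera(c)); K=calibration(c); print(c,K, ray(c,320,240))
p,r,s=pose(); print(p,r.as_matrix().round(3),s)
E
```

```text
top {'fx': 536.5419929835577, 'fy': 536.5419929835577, 'cx': 320.16619683374677, 'cy': 240.11408429365358, 'R': array([[-0.02853439, -0.99958617,  0.00364308],
       [-0.98233809,  0.0273674 , -0.1851024 ],
       [ 0.1849261 , -0.00886052, -0.98271249]]), 't': array([0.03482912, 0.50925864, 1.55437526])} (array([0.21381343, 0.0346502 , 1.62164209]), array([ 0.18514381, -0.00855671, -0.98267426]))
side {'fx': 586.3845356109965, 'fy': 586.3845356109965, 'cx': 314.17021902443884, 'cy': 242.83470698709954, 'R': array([[ 0.99951962, -0.02516416,  0.01809106],
       [ 0.00207899, -0.52797286, -0.8492587 ],
       [ 0.03092247,  0.84888834, -0.52766692]]), 't': array([-0.47793938,  0.13930258,  1.76753531])} (array([ 0.42276363, -1.43891908,  1.05962027]), array([ 0.04084955,  0.8511905 , -0.52338156]))
[0.13353008 0.5587854  0.23048604] [[-0.973  0.233 -0.001]
 [ 0.233  0.973 -0.001]
 [ 0.    -0.002 -1.   ]] {'time_s': 0.1, 'q': array([ 1.12971619e+00,  1.81458815e-01,  1.60789280e+00,  1.48793557e-05,
        1.35378267e+00, -2.06309431e-01]), 'dq': array([-6.54949824e-04, -7.71886034e-04, -3.13368587e-03,  6.80340168e-04,
       -4.67297897e-04, -9.93280331e-05]), 'joint_efforts': array([ 3.31277588e-04, -4.45877051e+01, -3.52237952e+01, -2.02040919e-04,
        4.20942146e-03,  3.34413312e-05]), 'eef_pos': array([0.13353008, 0.5587854 , 0.23048604]), 'eef_rot': array([-2.52062120e-04,  1.17117516e-01,  9.93117764e-01, -7.28476671e-04]), 'wrist_force': array([0.10449431, 0.11361542, 0.28442201]), 'torque': array([0.00412269, 0.01025855, 0.03528934]), 'grasp_force': 0.0, 'opening': 0.9999250998418028}
```

View pics/top0.png

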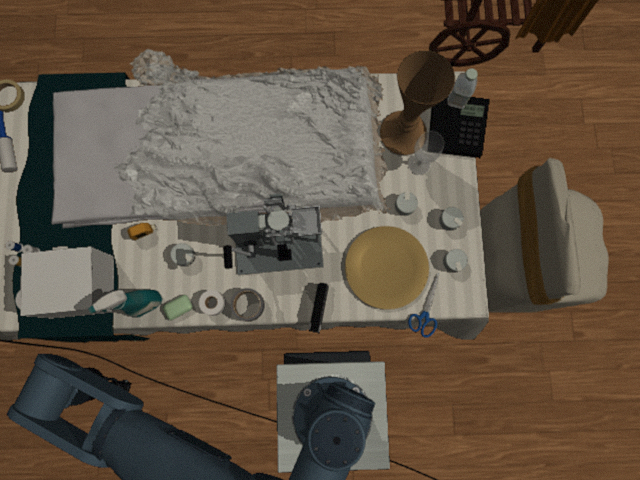

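View pics/side0.png

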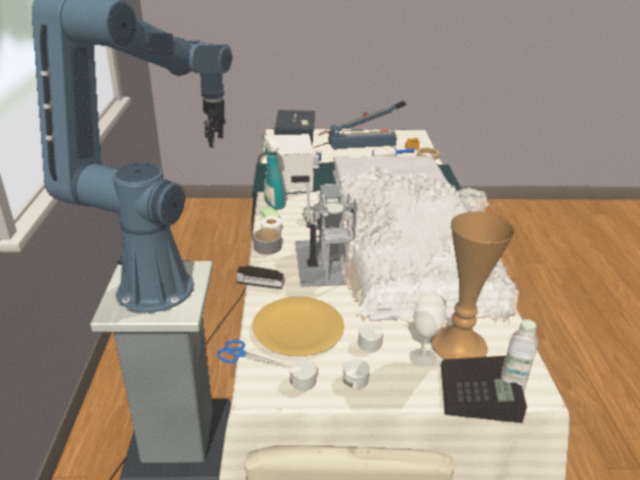

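Run:
```python
import cv2,numpy as np
a=cv2.imread("pics/top0.png");b=cv2.imread("pics/side0.png")
p=cv2.resize(a[180:330,160:345],None,fx=4.3,fy=4,interpolation=cv2.INTER_CUBIC)
cv2.imwrite("pics/c1.png",p[:600,:800])
q1=cv2.resize(a[185:280,385:475],(400,422),interpolation=cv2.INTER_CUBIC)
q2=cv2.resize(b[315:395,280:390],(400,291),interpolation=cv2.INTER_CUBIC)
q3=cv2.resize(b[175:290,235:380],(400,317),interpolation=cv2.INTER_CUBIC)
o=np.zeros((600,800,3),np.uint8);o[:422,:400]=q1;o[:291,400:]=q2;o[291:600,400:]=q3[:309]
cv2.imwrite("pics/c2.png",o)
```

```text
(no output)
```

View pics/c1.png

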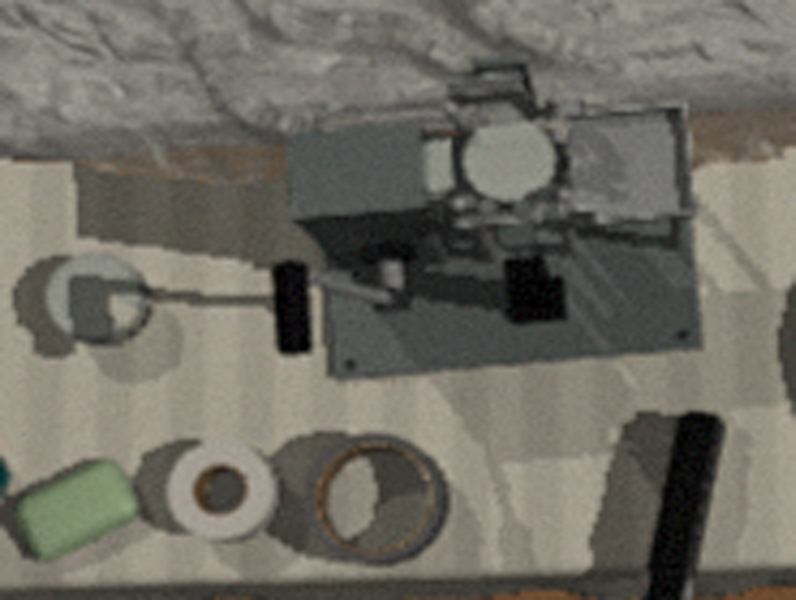

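View pics/c2.png

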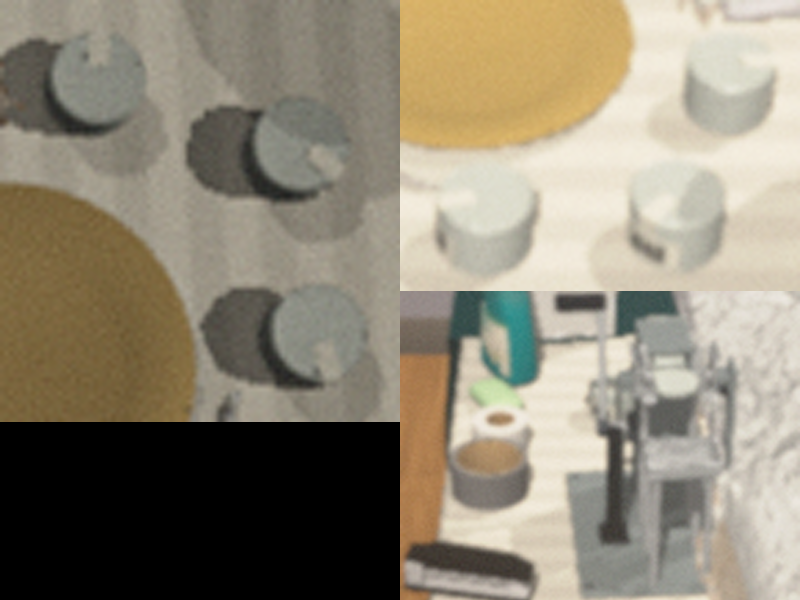

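Run:
```python
from h import *
def P(n,u,v,z): print(n,at("top",u,v,z).round(4))
c=lambda x,y:(160+x/4.3,180+y/4)
P("platform",*c(508,160),.212);P("grip",*c(292,307),.243)
for n,q in dict(bl=(335,378),br=(700,350)).items(): P(n,*c(*q),.003)
P("gripA",*c(292,262),.25);P("gripB",*c(292,353),.25)
d=lambda x,y:(385+x/4.444,185+y/4.444)
for n,l,s in(("t1",(98,78),(98,50)),("t2",(302,145),(325,160)),("t3",(320,332),(325,362))):
    P(n,*d(*l),.044);P(" s",*d(*s),.044)
P("t4",*c(98,295),.044)
P("plate",387,267.5,.01)
for n,u,v in(("L",344,267),("R",429.5,267),("T",387,227),("B",387,309)):P(n,u,v,.012)
P("tape",*c(383,498),.048);P("lab",*c(222,490),.04)
```

```text
platform [0.5373 0.1334 0.212 ]
grip [0.436  0.2631 0.243 ]
bl [0.4193 0.2724 0.003 ]
br [0.4335 0.0145 0.003 ]
gripA [0.4644 0.262  0.25  ]
gripB [0.4049 0.2618 0.25  ]
t1 [ 0.6193 -0.2464  0.044 ]
 s [ 0.639  -0.2475  0.044 ]
t2 [ 0.5686 -0.3822  0.044 ]
 s [ 0.5577 -0.3971  0.044 ]
t3 [ 0.4401 -0.3848  0.044 ]
 s [ 0.4198 -0.3866  0.044 ]
t4 [0.4808 0.4301 0.044 ]
plate [ 0.4271 -0.1798  0.01  ]
L [ 0.432  -0.0496  0.012 ]
R [ 0.4247 -0.3083  0.012 ]
T [ 0.5519 -0.186   0.012 ]
B [ 0.3022 -0.1731  0.012 ]
tape [0.3247 0.2332 0.048 ]
lab [0.3342 0.344  0.04  ]
```

servo_tool(commands="0 0 0 0 0 -60 1;0 0 0 0 0 -60 1;0 0 0 -55 -14 0 1;0 0 0 -55 -14 0 1;0 0 0 -55 -14 0 1")

```text
time_s: 0.72
eef_pos: [0.2855, 0.4791, 0.351]
eef_rot: [-0.0, 0.117, 0.993, -0.0]
wrist_force: [0.4, 0.8, 0.4]
opening: 0.997
grasp_force: 0.0
```

servo_tool(commands="0 0 0 -55 -14 0 1;0 0 0 -55 -14 0 1;0 0 0 -55 -14 0 1;0 0 0 0 0 0 1;0 0 0 0 0 0 1")

```text
time_s: 1.35
eef_pos: [0.4348, 0.4007, 0.3507]
eef_rot: [-0.001, 0.117, 0.993, -0.0]
wrist_force: [-1.5, 0.6, -0.0]
opening: 1.001
grasp_force: 0.0
```

```bash
cat >> h.py <<'E'
def plan(x,y,z,th):
    p,r,s=pose(); M=r.as_matrix(); a=np.arctan2(M[1,0],M[0,0])
    wz=a-th; wz=(wz+np.pi)%(2*np.pi)-np.pi
    q=s["q"][5]; print("q6 now %.2f after ~%.2f (+q1 change)"%(q,q+wz))
    tx=np.array([np.cos(th),np.sin(th),0]);ty=np.array([np.sin(th),-np.cos(th),0]); d=np.array([x,y,z])-p
    tilt=M.T@np.cross(M[:,2],[0,0,-1])
    print("wz %.3f rad; after turn dx %.1f dy %.1f dz %.1f mm; tilt fix wx,wy %s"%(wz,*(1e3*np.array([d@tx,d@ty,-d[2]])),tilt[:2].round(4)))
E
python3 - <<'E'
from h import *
p,r,s=pose(); print(p,s["q"].round(3)); K=calibration("wrist"); print(K, -np.array(K["R"]).T@K["t"])
cv2.imwrite("pics/w1.png",camera("wrist"))
E
```

```text
[0.43475862 0.40073546 0.3506996 ] [ 5.440e-01  1.470e-01  1.408e+00  1.000e-03  1.588e+00 -7.920e-01]
{'fx': 371.64829954431775, 'fy': 371.64829954431775, 'cx': 322.09831932135063, 'cy': 244.45457718712507, 'R': array([[ 0.23374621,  0.972296  , -0.0017888 ],
       [ 0.92260496, -0.22121878,  0.31601003],
       [ 0.30685957, -0.0755165 , -0.94875416]]), 't': array([-0.48996374, -0.39051495,  0.38967162])} [0.35524373 0.41942718 0.49223276]
```

View pics/w1.png

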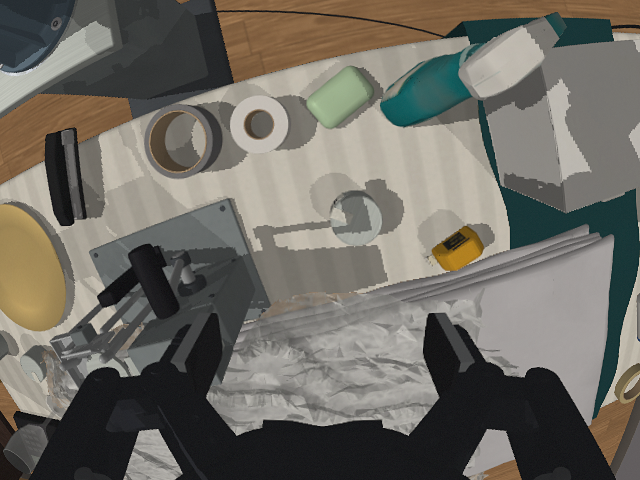

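Run:
```python
import cv2,numpy as np
a=cv2.imread("pics/w1.png")
o=np.zeros((600,800,3),np.uint8)
o[:300,:300]=cv2.resize(a[180:255,315:390],(300,300),interpolation=cv2.INTER_CUBIC)
o[:600,300:800]=cv2.resize(a[190:430,40:240],(500,600),interpolation=cv2.INTER_CUBIC)
cv2.imwrite("pics/c3.png",o)
```

```text
(no output)
```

View pics/c3.png

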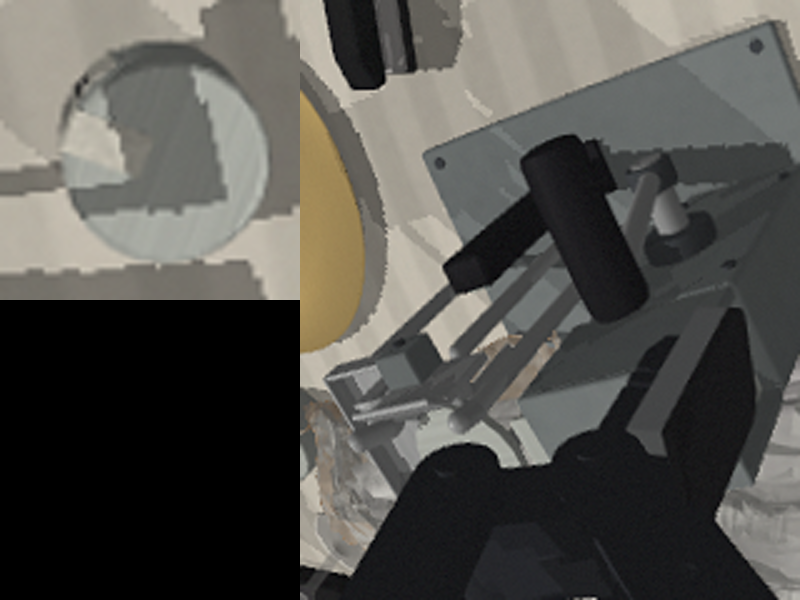

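Run:
```python
from h import *
def P(n,u,v,z): print(n,at("wrist",u,v,z).round(4))
for n,x,y in(("lid",167,157),("rim",63,148),("inner",140,160),("L",62,160),("R",270,160),("bot",167,263)): P(n,315+x/4,180+y/4,.044)
e=lambda x,y:(40+(x-300)/2.5,190+y/2.5)
P("cornA",*e(776,22),.003);P("cornB",*e(424,152),.003)
P("gripmid",*e(583,232),.25);P("grip1",*e(552,152),.25);P("grip2",*e(617,300),.25)
P("plate?",*e(300,310),0)
```

```text
lid [0.4777 0.4342 0.044 ]
rim [0.4675 0.4032 0.044 ]
inner [0.4767 0.4257 0.044 ]
L [0.4711 0.402  0.044 ]
R [0.4861 0.4657 0.044 ]
bot [0.5119 0.427  0.044 ]
cornA [0.4201 0.2744 0.003 ]
cornB [0.4366 0.0132 0.003 ]
gripmid [0.4333 0.2666 0.25  ]
grip1 [0.4064 0.2666 0.25  ]
grip2 [0.4578 0.2687 0.25  ]
plate? [ 0.5255 -0.1815 -0.    ]
```

Run:
```python
from h import *
plan(.479,.432,.004,-1.94)
```

```text
q6 now -0.79 after ~-2.23 (+q1 change)
wz -1.436 rad; after turn dx -44.9 dy -30.6 dz 347.0 mm; tilt fix wx,wy [-0.0003 -0.0009]
```

servo_tool(commands="0 0 -0.18 0 0 30 1;0 0 -0.18 0 0 30 1;0 0 -0.18 0 0 30 1;0 0 -0.18 0 0 30 1;0 0 -0.18 0 0 30 1")

```text
time_s: 2.02
eef_pos: [0.4335, 0.402, 0.2007]
eef_rot: [0.0, -0.331, 0.944, 0.0]
wrist_force: [0.4, -0.7, -0.7]
opening: 1.004
grasp_force: 0.0
```

servo_tool(commands="0 0 -0.18 0 0 30 1;0 0 -0.18 0 0 30 1;0 0 -0.176 0 0 20 1;0 0 0 -45 -31 0 1;0 0 0 0 0 0 1")

```text
time_s: 2.65
eef_pos: [0.4808, 0.4338, 0.1204]
eef_rot: [0.0, -0.566, 0.824, 0.0]
wrist_force: [-0.4, 0.6, 0.0]
opening: 1.001
grasp_force: 0.0
```

Run:
```python
from h import *
plan(.479,.432,.004,-1.94); cv2.imwrite("pics/w2.png",camera("wrist"))
K=calibration("wrist"); print(pose()[0])
# project expected lid circle
a=cv2.imread("pics/w2.png")
R=np.array(K["R"]);t=np.array(K["t"])
for k in range(48):
    w=k*np.pi/24;X=R@np.array([.479+.033*np.cos(w),.432+.033*np.sin(w),.044])+t
    th=np.arctan2(np.hypot(*X[:2]),X[2]);d=X[:2]/np.hypot(*X[:2])*th*K["fx"]
    cv2.circle(a,(int(round(d[0]+K["cx"])),int(round(d[1]+K["cy"]))),1,(0,0,255),-1)
cv2.imwrite("pics/w2b.png",a)
```

```text
q6 now -2.22 after ~-2.22 (+q1 change)
wz 0.002 rad; after turn dx 2.3 dy 1.0 dz 116.4 mm; tilt fix wx,wy [-0.0003  0.0006]
[0.47970193 0.43310049 0.12082704]
```

View pics/w2b.png

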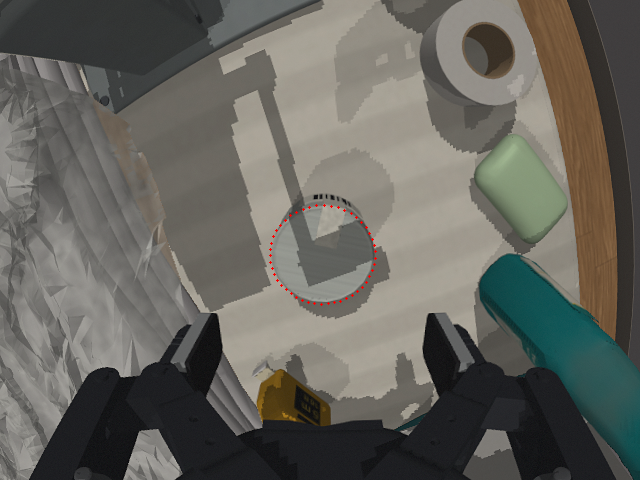

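servo_tool(commands="0 0 0 -1 -1 40 1;0 0 0 0 0 40 1;0 0 0 0 0 36 1;0 0 0 0 0 0 1;0 0 0 0 0 0 0")

```text
time_s: 3.32
eef_pos: [0.4819, 0.4331, 0.0073]
eef_rot: [0.001, -0.566, 0.825, -0.0]
wrist_force: [0.5, -0.2, 0.1]
opening: 0.817
grasp_force: 0.0
```

servo_tool(commands="0 0 0 0 0 0 0;0 0 0 0 0 0 0;0 0 0 0 0 0 0;0 0 0 0 0 0 0;0 0 0 0 0 0 0")

```text
time_s: 3.95
eef_pos: [0.483, 0.4334, 0.0081]
eef_rot: [0.002, -0.565, 0.825, 0.0]
wrist_force: [-1.5, -0.3, 7.4]
opening: 0.759
grasp_force: 67.1
```

servo_tool(commands="0 0 0 0 0 -60 0;0 0 0 0 0 -60 0;0 0 0 0 0 -60 0;0 0 0 0 0 -60 0;0 0 0 0 0 -60 0")

```text
time_s: 4.58
eef_pos: [0.4813, 0.4319, 0.3082]
eef_rot: [0.001, -0.565, 0.825, -0.0]
wrist_force: [0.9, 0.7, -1.3]
opening: 0.756
grasp_force: 67.3
```

Run:
```python
from h import *
print(pose()[0],pose()[2]["opening"]);plan(.47,.14,.33,3.2)
```

```text
[0.48126076 0.43185311 0.30819643] 0.7555053388250957
q6 now -2.22 after ~-1.08 (+q1 change)
wz 1.143 rad; after turn dx 28.3 dy -290.7 dz -21.8 mm; tilt fix wx,wy [-0.0008  0.001 ]
```

servo_tool(commands="0 0 0.18 0 0 -10 0;0 0 0.18 0 0 -10 0;0 0 0.18 0 0 -10 0;0 0 0.18 0 0 0 0;0 0 0.18 0 0 0 0")

```text
time_s: 5.2
eef_pos: [0.4815, 0.432, 0.3362]
eef_rot: [0.001, -0.147, 0.989, 0.0]
wrist_force: [-1.9, -0.3, -1.9]
opening: 0.755
grasp_force: 67.1
```

servo_tool(commands="0 0 0.18 0 0 0 0;0 0 0.063 0 0 0 0;0 0 0 6 -58 0 0;0 0 0 6 -58 0 0;0 0 0 6 -58 0 0")

```text
time_s: 5.82
eef_pos: [0.4732, 0.2557, 0.3359]
eef_rot: [0.001, -0.029, 1.0, -0.0]
wrist_force: [1.8, -0.5, -0.3]
opening: 0.753
grasp_force: 67.3
```

servo_tool(commands="0 0 0 6 -58 0 0;0 0 0 6 -58 0 0;0 0 0 0 0 0 0;0 0 0 0 0 0 0;0 0 0 0 0 0 0")

```text
time_s: 6.45
eef_pos: [0.4684, 0.142, 0.3355]
eef_rot: [0.0, -0.03, 1.0, 0.0]
wrist_force: [1.3, 0.4, -2.3]
opening: 0.754
grasp_force: 67.4
```

Run:
```python
from h import *
print(pose()[0]); cv2.imwrite("pics/w3.png",camera("wrist"))
K=calibration("wrist");np.savez("pics/w3k.npz",**K); plan(.537,.133,.25,3.2)
```

```text
[0.4684293  0.14195111 0.33551418]
q6 now -1.58 after ~-1.58 (+q1 change)
wz 0.002 rad; after turn dx -68.0 dy -13.0 dz 85.4 mm; tilt fix wx,wy [0.0002 0.0001]
```

View pics/w3.png

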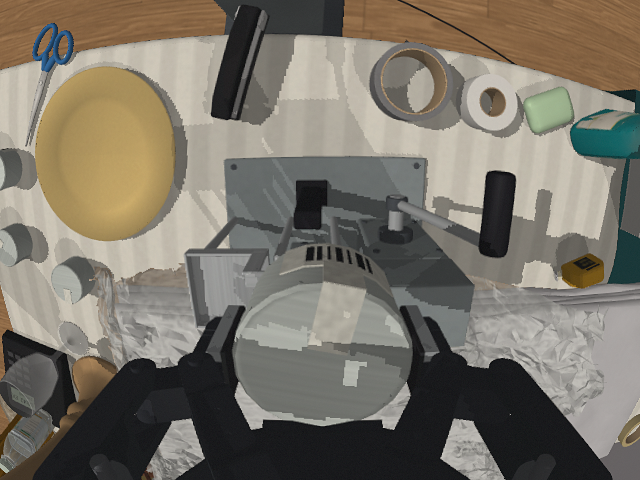

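servo_tool(commands="0 0 0 -55 0 0 0;0 0 0 -55 0 0 0;0 0 0 -50 0 0 0;0 0 0 0 0 0 0;0 0 0 0 0 0 0")

```text
time_s: 7.12
eef_pos: [0.6278, 0.1513, 0.3344]
eef_rot: [-0.001, -0.03, 1.0, 0.0]
wrist_force: [-0.7, -0.3, -0.4]
opening: 0.752
grasp_force: 67.4
```

Run:
```python
from h import *
print(pose()[0]); im=camera("wrist");cv2.imwrite("pics/w4.png",im)
K=calibration("wrist");np.savez("pics/w4k.npz",**K)
cv2.imwrite("pics/c4.png",cv2.resize(im[80:280,180:440],(780,600),interpolation=cv2.INTER_CUBIC))
```

```text
[0.62775638 0.15130886 0.3343576 ]
```

View pics/c4.png

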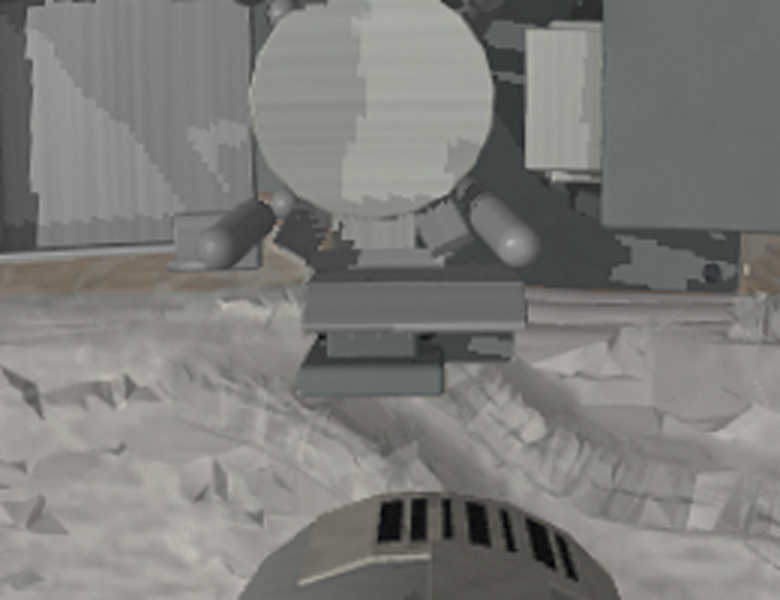

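Run:
```python
from h import *
K=dict(np.load("pics/w4k.npz"))
def A(u,v,z,K=K):
    o,d=ray(K,u,v,True);return o+d*(z-o[2])/d[2]
e=lambda x,y:(180+x/3,80+y/3)
P=np.array([A(*e(x,y),.212) for x,y in((250,100),(493,100),(370,220),(292,190),(455,185),(262,50),(482,50))])[:,:2]
print(P.round(4))
from scipy.optimize import least_squares
r=least_squares(lambda q:np.hypot(*(P-q[:2]).T)-q[2],[.537,.133,.033]);print("platform",r.x.round(4),r.fun.round(4))
# rod tips z .240
print("rodtips",A(*e(213,247),.238).round(4),A(*e(513,245),.238).round(4))
print("cheek",A(*e(305,315),.246).round(4),A(*e(527,315),.246).round(4))
K3=dict(np.load("pics/w3k.npz"))
Q=np.array([A(u,v,.3715,K3) for u,v in((235,345),(413,345),(325,421),(262,400),(388,400))])[:,:2]
r=least_squares(lambda q:np.hypot(*(Q-q[:2]).T)-q[2],[.47,.14,.033]);print("tin in w3",r.x.round(4),r.fun.round(4),"TCP .4684 .1420")
```

```text
[[0.5393 0.1038]
 [0.5366 0.1607]
 [0.5669 0.1336]
 [0.5605 0.1148]
 [0.5574 0.1531]
 [0.5273 0.1061]
 [0.5249 0.1573]]
platform [0.5383 0.1323 0.0284] [ 0.      0.      0.0002 -0.0001 -0.0002 -0.      0.    ]
rodtips [0.572  0.1011 0.238 ] [0.5683 0.1656 0.238 ]
cheek [0.5848 0.1225 0.246 ] [0.5821 0.1689 0.246 ]
tin in w3 [0.4632 0.1421 0.0311] [ 0.0002 -0.0002 -0.0001 -0.0001  0.0003] TCP .4684 .1420
```

Run:
```python
from h import *
from scipy.optimize import least_squares
K3=dict(np.load("pics/w3k.npz"))
def A(u,v,z,K):
    o,d=ray(K,u,v,True);return (o+d*(z-o[2])/d[2])[:2]
U=((235,345),(413,345),(325,421),(262,400),(388,400))
r=least_squares(lambda q:[np.hypot(*(A(u,v,q[2],K3)-q[:2]))-.033 for u,v in U],[.467,.14,.37]);print(r.x.round(4),r.fun.round(4))
plan(.541,.1327,.222,3.2)
```

```text
[0.4678 0.1424 0.3653] [ 0.0002 -0.0002 -0.0001 -0.0002  0.0003]
q6 now -1.58 after ~-1.58 (+q1 change)
wz 0.001 rad; after turn dx 87.5 dy -13.4 dz 113.3 mm; tilt fix wx,wy [ 0.0001 -0.0006]
```

servo_tool(commands="0 0 0 44 -7 0 0;0 0 0 44 -6 0 0;0 0 0 0 0 40 0;0 0 0 0 0 30 0;0 0 0 0 0 0 0")

```text
time_s: 7.8
eef_pos: [0.5388, 0.1324, 0.264]
eef_rot: [-0.002, -0.029, 1.0, 0.0]
wrist_force: [-0.3, -0.2, -1.1]
opening: 0.754
grasp_force: 67.4
```

servo_tool(commands="0 0 0 0 0 0 0;0 0 0 0 0 15 0;0 0 0 0 0 10 0;0 0 0 0 0 10 0;0 0 0 0 0 0 0")

```text
time_s: 8.43
eef_pos: [0.5404, 0.132, 0.2289]
eef_rot: [-0.001, -0.029, 1.0, 0.0]
wrist_force: [-0.6, -0.2, -1.6]
opening: 0.749
grasp_force: 67.4
```

Run:
```python
from h import *
plan(.540,.1327,.222,3.2)
```

```text
q6 now -1.60 after ~-1.60 (+q1 change)
wz -0.000 rad; after turn dx 0.4 dy 0.7 dz 6.9 mm; tilt fix wx,wy [ 0.0001 -0.0025]
```

servo_tool(commands="0 0 0 0 1 6 0;0 0 0 0 0 2 0;0 0 0 0 0 0 0;0 0 0 0 0 0 0")

```text
time_s: 8.93
eef_pos: [0.5407, 0.1329, 0.222]
eef_rot: [-0.001, -0.029, 1.0, -0.0]
wrist_force: [-4.4, -0.8, -1.7]
opening: 0.751
grasp_force: 67.6
```

servo_tool(commands="0 0 0 1.5 0 0 0;0 0 0 0 0 2 0;0 0 0 0 0 1 0;0 0 0 0 0 0 0;0 0 0 0 0 0 0")

```text
time_s: 9.55
eef_pos: [0.5399, 0.133, 0.2196]
eef_rot: [0.0, -0.029, 1.0, 0.0]
wrist_force: [-2.4, -0.5, 2.2]
opening: 0.756
grasp_force: 67.5
```

servo_tool(commands="0 0 0 0 0 0 1;0 0 0 0 0 0 1;0 0 0 0 0 0 1;0 0 0 0 0 -30 1;0 0 0 0 0 -50 1")

```text
time_s: 10.18
eef_pos: [0.5384, 0.1329, 0.298]
eef_rot: [-0.002, -0.029, 1.0, 0.0]
wrist_force: [0.9, -0.7, 0.1]
opening: 0.998
grasp_force: 0.0
```

servo_tool(commands="0 0 0 2 0 0 0;0 0 0 0 0 0 0;0 0 0 0 0 0 0;0 0 0 0 0 0 0;0 0 0 0 0 0 0")

```text
time_s: 10.8
eef_pos: [0.5374, 0.1328, 0.2986]
eef_rot: [-0.001, -0.029, 1.0, -0.0]
wrist_force: [0.4, -0.8, 0.3]
opening: -0.002
grasp_force: 0.0
```

Run:
```python
from h import *
print(pose()[0],pose()[2]["opening"])
im=camera("wrist");cv2.imwrite("pics/w5.png",im)
cv2.imwrite("pics/c5.png",im[180:480,120:520]);plan(.538,.1325,.256,3.2)
```

```text
[0.53738241 0.13283828 0.29857046] -0.0022119017288170168
q6 now -1.60 after ~-1.60 (+q1 change)
wz -0.000 rad; after turn dx -0.5 dy -0.4 dz 42.8 mm; tilt fix wx,wy [ 0.     -0.0009]
```

View pics/c5.png

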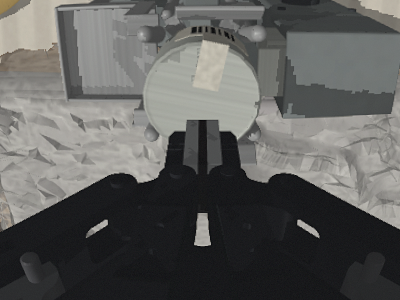

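servo_tool(commands="0 0 0 0 0 35 0;0 0 0 0 0 10 0;0 0 0 0 0 10 0;0 0 0 0 0 10 0;0 0 0 0 0 10 0")

```text
time_s: 11.48
eef_pos: [0.5381, 0.1329, 0.2244]
eef_rot: [0.001, -0.029, 1.0, 0.0]
wrist_force: [0.4, 0.0, 4.1]
opening: 0.0
grasp_force: 1.9
```

servo_tool(commands="0 0 0 0 0 10 0;0 0 0 0 0 10 0;0 0 0 0 0 4 0;0 0 0 0 0 0 0;0 0 0 0 0 0 0")

```text
time_s: 12.1
eef_pos: [0.5373, 0.1328, 0.2002]
eef_rot: [-0.0, -0.029, 1.0, -0.0]
wrist_force: [-1.8, -0.5, 2.5]
opening: 0.002
grasp_force: 1.2
```

servo_tool(commands="0 0 0 0 0 -60 0;0 0 0 0 0 -60 0;0 0 0 -7 -54 0 1;0 0 0 -7 -54 0 1;0 0 0 -7 -54 0 1")

```text
time_s: 12.72
eef_pos: [0.5679, -0.029, 0.3203]
eef_rot: [0.0, -0.029, 1.0, 0.0]
wrist_force: [0.6, 0.4, -0.2]
opening: 0.642
grasp_force: 0.0
```

servo_tool(commands="0 0 0 -7 -54 0 1;0 0 0 -7 -54 0 1;0 0 0 -7 -54 0 1;0 0 0 -7 -54 0 1;0 0 0 0 0 0 1")

```text
time_s: 13.35
eef_pos: [0.6079, -0.2455, 0.3188]
eef_rot: [-0.001, -0.027, 1.0, 0.0]
wrist_force: [-0.4, 0.3, 0.1]
opening: 1.001
grasp_force: 0.0
```

servo_tool(commands="0 0 0 0 0 60 1;0 0 0 0 0 60 1;0 0 0 0 0 0 1;0 0 0 0 0 0 1")

```text
time_s: 13.85
eef_pos: [0.6096, -0.2415, 0.2029]
eef_rot: [0.001, -0.029, 1.0, -0.001]
wrist_force: [1.3, -0.3, 1.2]
opening: 1.0
grasp_force: 0.0
```

```bash
cat >> h.py <<'E'
def wproj(K,X):
    X=np.array(K["R"])@np.array(X)+np.array(K["t"]); n=np.hypot(*X[:2]); d=X[:2]/n*np.arctan2(n,X[2])*K["fx"]
    return d+[K["cx"],K["cy"]]
def circ(a,K,x,y,z=.044,r=.033,col=(0,0,255),step=6):
    for k in range(0,360,step):
        w=np.radians(k);u=wproj(K,[x+r*np.cos(w),y+r*np.sin(w),z]); cv2.circle(a,(int(round(u[0])),int(round(u[1]))),0,col,-1)
E
python3 - <<'E'
from h import *
K=calibration("wrist");a=camera("wrist");cv2.imwrite("pics/w6.png",a);np.savez("pics/w6k.npz",**K)
circ(a,K,.619,-.2464);circ(a,K,.5686,-.3822);circ(a,K,.4401,-.3848);circ(a,K,.538,.1325,.206)
cv2.imwrite("pics/w6b.png",a);plan(.619,-.2464,.004,3.09);print(pose()[0])
E
```

```text
q6 now -2.19 after ~-2.08 (+q1 change)
wz 0.110 rad; after turn dx -9.0 dy -3.9 dz 200.0 mm; tilt fix wx,wy [-0.0029  0.0042]
[ 0.61024368 -0.24207239  0.20404678]
```

View pics/w6b.png

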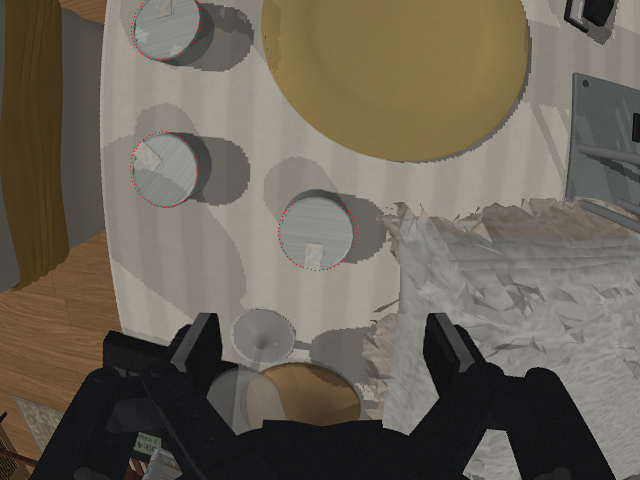

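Run:
```python
from h import *
K=dict(np.load("pics/w6k.npz"))
def A(u,v,z):
    o,d=ray(K,u,v,True);return (o+d*(z-o[2])/d[2]).round(3)
print("glass top cam base",at("top",418,160,0).round(3),"side base",at("side",421,359,0).round(3))
o,d=ray("top",430,146);o2,d2=ray("side",431,298)
s=np.linalg.lstsq(np.c_[d,-d2],o2-o,rcond=None)[0];print("rim",(o+s[0]*d).round(3),(o2+s[1]*d2).round(3))
for z in(.1,.15,.2):print(z,A(263,335,z),A(232,335,z),A(295,335,z))
print("vase base",at("top",403,135,0.02).round(3),"side",at("side",460,345,.02).round(3))
plan(.619,-.2464,.004,3.09)
```

```text
glass top cam base [ 0.768 -0.297  0.   ] side base [ 0.749 -0.307  0.   ]
rim [ 0.745 -0.295  0.186] [ 0.754 -0.295  0.19 ]
0.1 [ 0.687 -0.284  0.1  ] [ 0.689 -0.309  0.1  ] [ 0.685 -0.259  0.1  ]
0.15 [ 0.654 -0.276  0.15 ] [ 0.656 -0.296  0.15 ] [ 0.652 -0.256  0.15 ]
0.2 [ 0.621 -0.269  0.2  ] [ 0.623 -0.283  0.2  ] [ 0.62  -0.254  0.2  ]
vase base [ 0.845 -0.251  0.02 ] side [ 0.856 -0.276  0.02 ]
q6 now -2.19 after ~-2.08 (+q1 change)
wz 0.110 rad; after turn dx -9.0 dy -3.9 dz 200.0 mm; tilt fix wx,wy [-0.0029  0.0042]
```

servo_tool(commands="0 0 0.11 0 0 30 1;0 0 0 -9 -4 30 1;0 0 0 0 0 30 1;0 0 0 0 0 0 1;0 0 0 0 0 0 1")

```text
time_s: 14.52
eef_pos: [0.619, -0.247, 0.1136]
eef_rot: [0.002, 0.026, 1.0, -0.001]
wrist_force: [1.1, 0.8, -0.1]
opening: 1.001
grasp_force: 0.0
```

Run:
```python
from h import *
plan(.619,-.2464,.006,3.09)
```

```text
q6 now -2.08 after ~-2.08 (+q1 change)
wz -0.000 rad; after turn dx 0.0 dy 0.6 dz 107.6 mm; tilt fix wx,wy [-0.0022  0.004 ]
```

servo_tool(commands="0 0 0 0 0 40 1;0 0 0 0 0 40 1;0 0 0 0 0 27 1;0 0 0 0 0 0 1;0 0 0 0 0 0 0")

```text
time_s: 15.15
eef_pos: [0.6192, -0.2472, 0.0062]
eef_rot: [0.002, 0.026, 1.0, -0.001]
wrist_force: [-0.4, 1.1, -0.5]
opening: 0.814
grasp_force: 0.0
```

servo_tool(commands="0 0 0 0 0 0 0;0 0 0 0 0 0 0;0 0 0 0 0 0 0;0 0 0 0 0 0 0;0 0 0 0 0 0 0")

```text
time_s: 15.78
eef_pos: [0.6196, -0.2475, 0.0067]
eef_rot: [0.002, 0.026, 1.0, -0.001]
wrist_force: [0.3, -0.2, 8.0]
opening: 0.754
grasp_force: 66.8
```

servo_tool(commands="0 0 0 0 0 -60 0;0 0 0 0 0 -60 0;0 0 0 0 0 -60 0;0 0 0 0 0 -60 0;0 0 0 0 0 -60 0")

```text
time_s: 16.4
eef_pos: [0.6171, -0.2459, 0.3066]
eef_rot: [0.001, 0.026, 1.0, -0.0]
wrist_force: [1.0, -0.5, -0.6]
opening: 0.759
grasp_force: 67.1
```

servo_tool(commands="0 0 0 0 0 -30 0;0 0 0 10 55 0 0;0 0 0 10 55 0 0;0 0 0 10 55 0 0;0 0 0 10 55 0 0")

```text
time_s: 17.02
eef_pos: [0.5882, -0.0226, 0.3344]
eef_rot: [0.001, 0.026, 1.0, -0.0]
wrist_force: [0.9, 0.0, -0.2]
opening: 0.757
grasp_force: 67.1
```

Run:
```python
from h import *
print(pose()[0],pose()[2]["opening"]);plan(.538,.1325,.27,.06)
```

```text
[ 0.58816629 -0.02261723  0.33443246] 0.7569895618192191
q6 now -1.76 after ~1.27 (+q1 change)
wz 3.030 rad; after turn dx -40.8 dy -157.8 dz 64.4 mm; tilt fix wx,wy [-0.0002  0.0016]
```

servo_tool(commands="0 0 0.18 0 0 0 0;0 0 0.18 0 0 0 0;0 0 0.18 0 0 0 0;0 0 0.18 0 0 0 0;0 0 0.18 0 0 0 0")

```text
time_s: 17.65
eef_pos: [0.5886, -0.0242, 0.3343]
eef_rot: [0.001, 0.461, 0.888, 0.0]
wrist_force: [1.0, 0.6, -2.0]
opening: 0.759
grasp_force: 67.0
```

servo_tool(commands="0 0 0.18 0 0 0 0;0 0 0.18 0 0 0 0;0 0 0.18 0 0 0 0;0 0 0.18 0 0 0 0;0 0 0.18 0 0 0 0")

```text
time_s: 18.27
eef_pos: [0.5886, -0.0242, 0.3343]
eef_rot: [0.001, 0.801, 0.599, 0.0]
wrist_force: [0.9, -0.2, -0.6]
opening: 0.756
grasp_force: 67.0
```

servo_tool(commands="0 0 0.18 0 0 0 0;0 0 0.18 0 0 0 0;0 0 0.18 0 0 0 0;0 0 0.18 0 0 0 0;0 0 0.18 0 0 0 0")

```text
time_s: 18.9
eef_pos: [0.5886, -0.0243, 0.3343]
eef_rot: [0.0, 0.982, 0.191, 0.001]
wrist_force: [-0.3, 0.3, -1.0]
opening: 0.76
grasp_force: 67.0
```

servo_tool(commands="0 0 0.18 0 0 0 0;0 0 0.15 0 0 0 0;0 0 0 -20 -53 0 0;0 0 0 -20 -53 0 0;0 0 0 0 -52 0 0")

```text
time_s: 19.52
eef_pos: [0.5381, 0.1323, 0.3347]
eef_rot: [0.0, 1.0, 0.03, 0.001]
wrist_force: [2.0, 0.6, -1.9]
opening: 0.76
grasp_force: 67.0
```

Run:
```python
from h import *
plan(.538,.1325,.24,.06)
```

```text
q6 now 1.54 after ~1.54 (+q1 change)
wz -0.001 rad; after turn dx -0.1 dy -0.2 dz 94.7 mm; tilt fix wx,wy [ 0.0001 -0.0019]
```

servo_tool(commands="0 0 0 0 0 50 0;0 0 0 0 0 45 0;0 0 0 0 0 10 0;0 0 0 0 0 8 0;0 0 0 0 0 0 0")

```text
time_s: 20.15
eef_pos: [0.54, 0.1307, 0.2215]
eef_rot: [0.0, 1.0, 0.03, 0.001]
wrist_force: [-1.2, 0.7, -2.1]
opening: 0.754
grasp_force: 67.5
```

servo_tool(commands="0 0 0 0 0 1 0;0 0 0 0 0 0 0;0 0 0 0 0 0 0")

```text
time_s: 20.52
eef_pos: [0.5399, 0.1309, 0.2199]
eef_rot: [0.0, 1.0, 0.03, 0.001]
wrist_force: [1.5, -0.2, -0.5]
opening: 0.758
grasp_force: 67.5
```

servo_tool(commands="0 0 0 -1.5 -1.5 0 0;0 0 0 0 0 1.5 0;0 0 0 0 0 0 0;0 0 0 0 0 0 0")

```text
time_s: 21.02
eef_pos: [0.5381, 0.1325, 0.2181]
eef_rot: [-0.0, 1.0, 0.03, 0.0]
wrist_force: [1.1, 0.7, 2.1]
opening: 0.757
grasp_force: 67.5
```

servo_tool(commands="0 0 0 0 0 0 1;0 0 0 0 0 0 1;0 0 0 0 0 0 1;0 0 0 0 0 -30 1;0 0 0 0 0 -50 1")

```text
time_s: 21.65
eef_pos: [0.5363, 0.1323, 0.2964]
eef_rot: [0.0, 1.0, 0.03, -0.003]
wrist_force: [0.2, 0.2, -0.3]
opening: 1.001
grasp_force: 0.0
```

servo_tool(commands="0 0 0 0 0 0 0;0 0 0 0 0 0 0;0 0 0 0 0 0 0;0 0 0 0 0 0 0;0 0 0 0 0 0 0")

```text
time_s: 22.28
eef_pos: [0.5376, 0.1324, 0.2971]
eef_rot: [0.0, 1.0, 0.03, -0.001]
wrist_force: [0.2, -1.7, 0.8]
opening: 0.0
grasp_force: 0.0
```

Run:
```python
from h import *
plan(.538,.1325,.257,.06)
K=calibration("wrist");a=camera("wrist");cv2.imwrite("pics/w7.png",a)
b=a.copy();circ(b,K,.538,.1325,.256)
cv2.imwrite("pics/c7.png",b[180:480,120:520])
```

```text
q6 now 1.54 after ~1.54 (+q1 change)
wz -0.000 rad; after turn dx 0.5 dy -0.1 dz 40.1 mm; tilt fix wx,wy [-0.      0.0012]
```

View pics/c7.png

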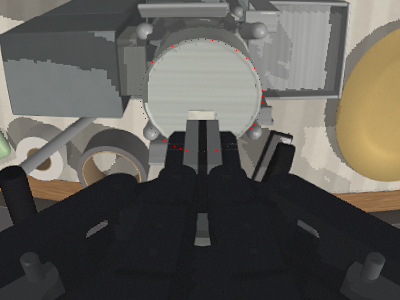

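servo_tool(commands="0 0 0 0 0 35 0;0 0 0 0 0 10 0;0 0 0 0 0 10 0;0 0 0 0 0 10 0;0 0 0 0 0 10 0")

```text
time_s: 22.95
eef_pos: [0.5379, 0.1324, 0.2232]
eef_rot: [0.0, 1.0, 0.03, 0.0]
wrist_force: [-2.4, 0.0, 6.4]
opening: -0.004
grasp_force: 3.1
```

servo_tool(commands="0 0 0 0 0 10 0;0 0 0 0 0 10 0;0 0 0 0 0 3 0;0 0 0 0 0 0 0;0 0 0 0 0 0 0")

```text
time_s: 23.58
eef_pos: [0.5377, 0.1325, 0.1999]
eef_rot: [-0.0, 1.0, 0.03, -0.0]
wrist_force: [-1.4, 0.7, 2.5]
opening: 0.004
grasp_force: 1.2
```

Run:
```python
from h import *
p=pose();print(p[0],p[2]["wrist_force"]);plan(.555,-.365,.32,.94)
```

```text
[0.53769776 0.13252141 0.1998996 ] [-1.41880949  0.69836019  2.50384355]
q6 now 1.54 after ~0.66 (+q1 change)
wz -0.880 rad; after turn dx -391.6 dy 307.4 dz -120.1 mm; tilt fix wx,wy [-0.0002  0.0002]
```

```bash
cat >> h.py <<'E'
def fit(a,K,x0,y0,z=.044,r=.033,rng=.012):
    g=cv2.GaussianBlur(cv2.cvtColor(a,cv2.COLOR_BGR2GRAY),(3,3),0).astype(np.float32)
    gx=cv2.Sobel(g,cv2.CV_32F,1,0);gy=cv2.Sobel(g,cv2.CV_32F,0,1)
    best=[]
    W=np.radians(np.arange(0,360,5))
    for x in np.arange(x0-rng,x0+rng+1e-6,.001):
        for y in np.arange(y0-rng,y0+rng+1e-6,.001):
            P=np.array([wproj(K,[x+r*np.cos(w),y+r*np.sin(w),z]) for w in W]).astype(np.float32)
            n=P-P.mean(0);n/=np.linalg.norm(n,axis=1)[:,None]
            vx=cv2.remap(gx,P[:,:1].copy(),P[:,1:].copy(),1)[:,0];vy=cv2.remap(gy,P[:,:1].copy(),P[:,1:].copy(),1)[:,0]
            best.append((np.minimum(abs(vx*n[:,0]+vy*n[:,1]),60).mean(),x,y))
    return max(best)
E
python3 - <<'E'
from h import *
K=dict(np.load("pics/w6k.npz"));a=cv2.imread("pics/w6.png")
for t in((.619,-.2464),(.5686,-.3822),(.4401,-.3848)):print(np.round(fit(a,K,*t),4))
b=camera("top");t0=cv2.imread("pics/top0.png");d=cv2.absdiff(b,t0).max(2)
for n,u,v in(("t2",453,218),("t3",457,260),("plate",387,267)): print(n,d[v-12:v+12,u-12:u+12].mean())
cv2.imwrite("pics/top1.png",b)
E
```

```text
[42.3427  0.62   -0.2484]
[44.6839  0.5696 -0.3822]
[35.342   0.4411 -0.3848]
t2 8.585069444444445
t3 9.35763888888889
plate 8.57986111111111
```

servo_tool(commands="0 0 0 0 0 -60 1;0 0 0 0 0 -60 1;0 0 -0.18 0 0 0 1;0 0 -0.18 0 0 0 1;0 0 -0.18 0 0 0 1")

```text
time_s: 24.25
eef_pos: [0.5379, 0.1322, 0.3197]
eef_rot: [0.0, 0.955, 0.298, 0.0]
wrist_force: [-0.3, 0.2, 0.6]
opening: 1.004
grasp_force: 0.0
```

servo_tool(commands="0 0 -0.18 0 0 0 1;0 0 -0.16 0 0 0 1;0 0 0 -43 34 0 1;0 0 0 -43 34 0 1;0 0 0 -43 34 0 1")

```text
time_s: 24.88
eef_pos: [0.544, -0.0335, 0.3197]
eef_rot: [0.0, 0.891, 0.453, 0.0]
wrist_force: [0.2, 0.6, 0.7]
opening: 0.997
grasp_force: 0.0
```

servo_tool(commands="0 0 0 -43 34 0 1;0 0 0 -43 34 0 1;0 0 0 -43 34 0 1;0 0 0 -43 34 0 1;0 0 0 -43 34 0 1")

```text
time_s: 25.5
eef_pos: [0.5543, -0.3079, 0.3196]
eef_rot: [0.0, 0.892, 0.453, 0.0]
wrist_force: [0.1, -0.2, -0.4]
opening: 1.005
grasp_force: 0.0
```

servo_tool(commands="0 0 0 -43 34 40 1;0 0 0 0 0 40 1;0 0 0 0 0 40 1;0 0 0 0 0 0 1;0 0 0 0 0 0 1")

```text
time_s: 26.12
eef_pos: [0.5571, -0.3568, 0.2046]
eef_rot: [0.001, 0.892, 0.453, 0.0]
wrist_force: [0.0, 0.2, -0.4]
opening: 0.998
grasp_force: 0.0
```

Run:
```python
from h import *
K=calibration("wrist");a=camera("wrist");cv2.imwrite("pics/w8.png",a)
print(pose()[0])
for t in((.5686,-.3822),(.4401,-.3848)):print(np.round(fit(a,K,*t),4))
plan(.5686,-.3822,.006,.94)
```

```text
[ 0.55752045 -0.35708532  0.20555757]
[42.214   0.5696 -0.3822]
[48.3727  0.4391 -0.3858]
q6 now -0.12 after ~-0.12 (+q1 change)
wz 0.000 rad; after turn dx -13.7 dy 23.8 dz 199.6 mm; tilt fix wx,wy [0.0039 0.0005]
```

servo_tool(commands="0 0 0 -13.5 24 0 1;0 0 0 0 0 60 1;0 0 0 0 0 40 1;0 0 0 0 0 0 1")

```text
time_s: 26.68
eef_pos: [0.5667, -0.3801, 0.1011]
eef_rot: [-0.002, 0.892, 0.453, -0.001]
wrist_force: [0.6, -0.1, 0.4]
opening: 0.998
grasp_force: 0.0
```

Run:
```python
from h import *
plan(.569,-.3822,.006,.94)
```

```text
q6 now -0.13 after ~-0.13 (+q1 change)
wz 0.000 rad; after turn dx -0.3 dy 3.1 dz 95.1 mm; tilt fix wx,wy [-0.0045 -0.0005]
```

servo_tool(commands="0 0 0 0 3 40 1;0 0 0 0 0 40 1;0 0 0 0 0 15 1;0 0 0 0 0 0 1;0 0 0 0 0 0 0")

```text
time_s: 27.3
eef_pos: [0.5718, -0.3845, 0.0109]
eef_rot: [0.002, 0.892, 0.453, 0.001]
wrist_force: [-0.2, -0.4, 1.3]
opening: 0.816
grasp_force: 0.0
```

servo_tool(commands="0 0 0 0 0 0 0;0 0 0 0 0 0 0;0 0 0 0 0 0 0;0 0 0 0 0 0 0;0 0 0 0 0 0 0")

```text
time_s: 27.92
eef_pos: [0.572, -0.3847, 0.0113]
eef_rot: [0.002, 0.892, 0.453, 0.001]
wrist_force: [-0.1, 0.1, 7.5]
opening: 0.752
grasp_force: 67.2
```

servo_tool(commands="0 0 0 0 0 -60 0;0 0 0 0 0 -60 0;0 0 0 0 0 -60 0;0 0 0 0 0 -60 0;0 0 0 0 0 -60 0")

```text
time_s: 28.55
eef_pos: [0.57, -0.3829, 0.3113]
eef_rot: [0.001, 0.892, 0.453, 0.0]
wrist_force: [0.2, -0.4, -2.0]
opening: 0.757
grasp_force: 66.9
```

servo_tool(commands="0 0 0 0 0 -30 0;0 0 0 43 -34 0 0;0 0 0 43 -34 0 0;0 0 0 43 -34 0 0;0 0 0 43 -34 0 0")

```text
time_s: 29.18
eef_pos: [0.5615, -0.1622, 0.3391]
eef_rot: [0.001, 0.892, 0.453, 0.001]
wrist_force: [1.3, 0.2, -0.8]
opening: 0.754
grasp_force: 67.0
```

servo_tool(commands="0 0 0.18 0 0 0 0;0 0 0.18 0 0 0 0;0 0 0.18 0 0 0 0;0 0 0.18 0 0 0 0;0 0 0.16 0 0 0 0")

```text
time_s: 29.8
eef_pos: [0.5618, -0.1639, 0.3391]
eef_rot: [0.0, 1.0, 0.027, 0.001]
wrist_force: [-0.1, 0.3, -0.5]
opening: 0.754
grasp_force: 66.9
```

Run:
```python
from h import *
p=pose();print(p[0],p[2]["opening"]);plan(.538,.1325,.222,.06)
```

```text
[ 0.56180167 -0.16388098  0.339058  ] 0.7537773704825156
q6 now 1.03 after ~1.02 (+q1 change)
wz -0.006 rad; after turn dx -6.0 dy -297.3 dz 117.1 mm; tilt fix wx,wy [ 0.0008 -0.0012]
```

servo_tool(commands="0 0 0 -1 -50 0 0;0 0 0 -1 -50 0 0;0 0 0 -1 -50 0 0;0 0 0 -1 -50 0 0;0 0 0 -1 -50 0 0")

```text
time_s: 30.42
eef_pos: [0.5415, 0.0868, 0.3392]
eef_rot: [0.0, 1.0, 0.03, 0.001]
wrist_force: [-0.1, 0.5, -1.5]
opening: 0.752
grasp_force: 67.0
```

servo_tool(commands="0 0 0 -1 -47 0 0;0 0 0 0 0 50 0;0 0 0 0 0 45 0;0 0 0 0 0 0 0;0 0 0 0 0 0 0")

```text
time_s: 31.05
eef_pos: [0.5393, 0.132, 0.2454]
eef_rot: [-0.0, 1.0, 0.03, 0.002]
wrist_force: [1.2, -0.0, -1.0]
opening: 0.752
grasp_force: 67.0
```

Run:
```python
from h import *
plan(.538,.1325,.2235,.06)
```

```text
q6 now 1.54 after ~1.54 (+q1 change)
wz -0.000 rad; after turn dx -1.2 dy -0.6 dz 21.9 mm; tilt fix wx,wy [ 0.0001 -0.0031]
```

servo_tool(commands="0 0 0 -1 -0.5 10 0;0 0 0 0 0 8 0;0 0 0 0 0 2 0;0 0 0 0 0 0 0;0 0 0 0 0 0 0")

```text
time_s: 31.68
eef_pos: [0.5371, 0.1326, 0.2231]
eef_rot: [0.0, 1.0, 0.03, -0.0]
wrist_force: [-0.8, 0.6, 1.0]
opening: 0.754
grasp_force: 67.1
```

Run:
```python
from h import *
print(get_obs()["wrist_force"]);plan(.538,.1325,.2235,.06)
```

```text
[-0.75175622  0.59819035  1.0363782 ]
q6 now 1.54 after ~1.54 (+q1 change)
wz -0.000 rad; after turn dx 0.9 dy 0.1 dz -0.4 mm; tilt fix wx,wy [0.     0.0001]
```

servo_tool(commands="0 0 0 0.5 0 0.5 0;0 0 0 0 0 0 1;0 0 0 0 0 0 1;0 0 0 0 0 0 1;0 0 0 0 0 -30 1")

```text
time_s: 32.3
eef_pos: [0.536, 0.1325, 0.2502]
eef_rot: [-0.0, 1.0, 0.03, -0.003]
wrist_force: [0.7, 0.3, 0.2]
opening: 0.998
grasp_force: 0.0
```

servo_tool(commands="0 0 0 0 0 -50 1;0 0 0 0 0 0 0;0 0 0 0 0 0 0;0 0 0 0 0 0 0;0 0 0 0 0 0 0")

```text
time_s: 32.92
eef_pos: [0.5371, 0.1326, 0.3011]
eef_rot: [0.0, 1.0, 0.03, -0.001]
wrist_force: [-0.4, 0.4, -0.6]
opening: 0.145
grasp_force: 0.0
```

Run:
```python
from h import *
K=calibration("wrist");a=camera("wrist");cv2.imwrite("pics/w9.png",a);plan(.538,.1325,.256,.06)
for z in(.206,.25,.256,.262):print(z,np.round(fit(a,K,.538,.1325,z),4))
K0=calibration("wrist");b=cv2.imread("pics/w7.png");print(np.round(fit(b,K0,.538,.1325,.256),4))
```

```text
q6 now 1.54 after ~1.54 (+q1 change)
wz -0.000 rad; after turn dx 0.8 dy 0.1 dz 45.4 mm; tilt fix wx,wy [-0.      0.0019]
0.206 [33.0618  0.526   0.1325]
0.25 [47.6698  0.536   0.1315]
0.256 [44.7561  0.539   0.1325]
0.262 [34.287   0.541   0.1345]
[45.8146  0.537   0.1325]
```

Tin 3 sits at lid height ~0.25–0.256 on the axis; press.

servo_tool(commands="0 0 0 0 0 38 0;0 0 0 0 0 10 0;0 0 0 0 0 10 0;0 0 0 0 0 10 0;0 0 0 0 0 10 0")

```text
time_s: 33.6
eef_pos: [0.5386, 0.1327, 0.2261]
eef_rot: [-0.0, 1.0, 0.03, 0.001]
wrist_force: [-1.4, -0.6, 6.7]
opening: -0.001
grasp_force: 3.2
```

servo_tool(commands="0 0 0 0 0 10 0;0 0 0 0 0 10 0;0 0 0 0 0 4 0;0 0 0 0 0 0 0;0 0 0 0 0 0 0")

```text
time_s: 34.22
eef_pos: [0.5383, 0.1326, 0.2014]
eef_rot: [-0.0, 1.0, 0.03, 0.001]
wrist_force: [0.8, 0.5, 5.3]
opening: 0.001
grasp_force: 2.4
```

Run:
```python
from h import *
p=pose();print(p[0],p[2]["wrist_force"])
b=camera("top");t0=cv2.imread("pics/top1.png");d=cv2.absdiff(b,t0).max(2)
for n,u,v in(("t3",457,260),("plate",387,267)): print(n,d[v-12:v+12,u-12:u+12].mean())
plan(.44,-.36,.32,1.48)
```

```text
[0.5383371  0.13260629 0.20138733] [0.77319574 0.49481768 5.30548378]
t3 4.317708333333333
plate 4.289930555555555
q6 now 1.54 after ~0.12 (+q1 change)
wz -1.420 rad; after turn dx -499.5 dy -53.2 dz -118.7 mm; tilt fix wx,wy [ 0.0001 -0.0016]
```

servo_tool(commands="0 0 0 0 0 2 0;0 0 0 0 0 0 0;0 0 0 0 0 -60 0;0 0 0 0 0 -60 1;0 0 -0.18 0 0 0 1")

```text
time_s: 34.9
eef_pos: [0.5395, 0.1327, 0.3238]
eef_rot: [0.0, 0.993, 0.122, 0.004]
wrist_force: [0.8, -0.2, 0.1]
opening: 0.417
grasp_force: 0.0
```

servo_tool(commands="0 0 -0.18 0 0 0 1;0 0 -0.18 0 0 0 1;0 0 -0.18 0 0 0 1;0 0 -0.18 0 0 0 1;0 0 -0.18 0 0 0 1")

```text
time_s: 35.52
eef_pos: [0.5367, 0.1326, 0.3172]
eef_rot: [-0.001, 0.84, 0.542, -0.001]
wrist_force: [-1.3, 0.0, 0.3]
opening: 0.999
grasp_force: 0.0
```

servo_tool(commands="0 0 -0.18 0 0 0 1;0 0 -0.16 0 0 0 1;0 0 0 -55 -6 0 1;0 0 0 -55 -6 0 1;0 0 0 -55 -6 0 1")

```text
time_s: 36.15
eef_pos: [0.5034, -0.0311, 0.3174]
eef_rot: [-0.001, 0.738, 0.675, -0.001]
wrist_force: [0.8, -0.4, 0.2]
opening: 0.995
grasp_force: 0.0
```

servo_tool(commands="0 0 0 -55 -6 0 1;0 0 0 -55 -6 0 1;0 0 0 -55 -6 0 1;0 0 0 -55 -6 0 1;0 0 0 -55 -6 0 1")

```text
time_s: 36.78
eef_pos: [0.4486, -0.3023, 0.3174]
eef_rot: [-0.001, 0.739, 0.674, 0.0]
wrist_force: [1.2, 0.5, 0.5]
opening: 0.998
grasp_force: 0.0
```

servo_tool(commands="0 0 0 -55 -6 40 1;0 0 0 0 0 40 1;0 0 0 0 0 40 1;0 0 0 0 0 0 1;0 0 0 0 0 0 1")

```text
time_s: 37.4
eef_pos: [0.4402, -0.3511, 0.203]
eef_rot: [0.0, 0.738, 0.674, -0.0]
wrist_force: [-0.4, 0.1, 0.8]
opening: 0.997
grasp_force: 0.0
```

Run:
```python
from h import *
K=calibration("wrist");a=camera("wrist");cv2.imwrite("pics/w10.png",a)
print(pose()[0])
f=fit(a,K,.4401,-.3848);print(np.round(f,4))
plan(f[1],f[2],.006,1.48)
# plate
g=cv2.inRange(cv2.cvtColor(a,cv2.COLOR_BGR2HSV),(15,90,60),(30,255,255));print(g.sum()/255)
# label: brightness around a ring of the lid (r=.026)
for k in range(0,360,15):
    w=np.radians(k);u=wproj(K,[f[1]+.026*np.cos(w),f[2]+.026*np.sin(w),.044]).round().astype(int)
    print(k,a[u[1]-1:u[1]+2,u[0]-1:u[0]+2].mean((0,1)).round(),end="; ")
```

```text
[ 0.44058646 -0.351487    0.20380534]
[49.6336  0.4401 -0.3848]
q6 now -0.79 after ~-0.79 (+q1 change)
wz 0.000 rad; after turn dx -33.2 dy 2.5 dz 197.8 mm; tilt fix wx,wy [0.0018 0.0018]
74896.0
0 [151. 159. 156.]; 15 [153. 160. 158.]; 30 [154. 161. 159.]; 45 [153. 161. 158.]; 60 [155. 162. 160.]; 75 [154. 162. 160.]; 90 [154. 162. 159.]; 105 [151. 158. 156.]; 120 [155. 163. 160.]; 135 [155. 162. 159.]; 150 [155. 163. 160.]; 165 [157. 164. 162.]; 180 [154. 166. 170.]; 195 [154. 166. 170.]; 210 [156. 164. 163.]; 225 [155. 162. 160.]; 240 [154. 161. 159.]; 255 [156. 163. 162.]; 270 [153. 161. 158.]; 285 [156. 164. 161.]; 300 [153. 161. 159.]; 315 [153. 160. 158.]; 330 [155. 162. 159.]; 345 [151. 159. 157.];
```

Run:
```python
from h import *
a=cv2.imread("pics/w9.png");K=calibration("wrist")
# rebuild cam pose at w9: rigid cam in tool frame
p,r,s=pose();M=r.as_matrix();Rc=np.array(K["R"])@M;tc=np.array(K["R"])@p+np.array(K["t"])
th=.06;Mw=np.array([[np.cos(th),np.sin(th),0],[np.sin(th),-np.cos(th),0],[0,0,-1]]);pw=np.array([.5371,.1326,.3014])
Kw=dict(K);Kw["R"]=Rc@Mw.T;Kw["t"]=tc-Kw["R"]@pw
print(np.round(fit(a,Kw,.538,.1325,.254),4))
for k in range(0,360,15):
    w=np.radians(k);u=wproj(Kw,[.538+.022*np.cos(w),.1325+.022*np.sin(w),.254]).round().astype(int)
    m=a[u[1]-1:u[1]+2,u[0]-1:u[0]+2].mean((0,1)).round();print(k,m,end="; ")
plan(.4401,-.3848,.006,.13)
```

```text
[47.3815  0.537   0.1335]
0 [164. 172. 170.]; 15 [166. 175. 172.]; 30 [169. 176. 174.]; 45 [166. 174. 172.]; 60 [167. 176. 173.]; 75 [168. 176. 173.]; 90 [170. 178. 176.]; 105 [165. 173. 171.]; 120 [169. 177. 174.]; 135 [164. 171. 169.]; 150 [59. 58. 57.]; 165 [186. 200. 204.]; 180 [176. 189. 193.]; 195 [175. 186. 188.]; 210 [51. 51. 51.]; 225 [96. 97. 96.]; 240 [170. 177. 175.]; 255 [165. 173. 171.]; 270 [168. 176. 173.]; 285 [165. 173. 170.]; 300 [167. 175. 173.]; 315 [169. 177. 175.]; 330 [168. 176. 174.]; 345 [164. 173. 170.]; q6 now -0.79 after ~0.56 (+q1 change)
wz 1.350 rad; after turn dx -4.8 dy 33.0 dz 197.8 mm; tilt fix wx,wy [0.0018 0.0018]
```

servo_tool(commands="0 0 0.18 0 0 0 1;0 0 0.18 0 0 0 1;0 0 0.18 0 0 0 1;0 0 0.18 0 0 0 1;0 0 0.18 0 0 0 1")

```text
time_s: 38.08
eef_pos: [0.4408, -0.3516, 0.2044]
eef_rot: [0.002, 0.959, 0.283, 0.001]
wrist_force: [0.5, -0.9, -0.0]
opening: 0.999
grasp_force: 0.0
```

servo_tool(commands="0 0 0.18 0 0 0 1;0 0 0.18 0 0 0 1;0 0 0.09 0 0 0 1;0 0 0 -5 33 0 1;0 0 0 0 0 50 1")

```text
time_s: 38.7
eef_pos: [0.4424, -0.3901, 0.1585]
eef_rot: [0.007, 0.998, 0.064, 0.004]
wrist_force: [-0.3, 0.1, -1.8]
opening: 1.002
grasp_force: 0.0
```

servo_tool(commands="0 0 0 0 0 40 1;0 0 0 0 0 0 1;0 0 0 0 0 0 1")

```text
time_s: 39.08
eef_pos: [0.4404, -0.3856, 0.1146]
eef_rot: [0.002, 0.998, 0.065, 0.001]
wrist_force: [0.1, -0.0, 1.0]
opening: 1.001
grasp_force: 0.0
```

Run:
```python
from h import *
plan(.4401,-.3848,.007,.13)
```

```text
q6 now 0.52 after ~0.52 (+q1 change)
wz 0.000 rad; after turn dx -0.2 dy -0.8 dz 107.6 mm; tilt fix wx,wy [ 0.0034 -0.002 ]
```

servo_tool(commands="0 0 0 0 -1 40 1;0 0 0 0 0 40 1;0 0 0 0 0 27 1;0 0 0 0 0 0 1;0 0 0 0 0 0 0")

```text
time_s: 39.7
eef_pos: [0.4405, -0.385, 0.0076]
eef_rot: [0.002, 0.998, 0.065, 0.001]
wrist_force: [-0.0, 0.0, -0.0]
opening: 0.815
grasp_force: 0.0
```

servo_tool(commands="0 0 0 0 0 0 0;0 0 0 0 0 0 0;0 0 0 0 0 0 0;0 0 0 0 0 0 0;0 0 0 0 0 0 0")

```text
time_s: 40.33
eef_pos: [0.4407, -0.3853, 0.008]
eef_rot: [0.002, 0.998, 0.065, 0.002]
wrist_force: [0.2, 0.3, 6.8]
opening: 0.756
grasp_force: 66.4
```

servo_tool(commands="0 0 0 0 0 -60 0;0 0 0 0 0 -60 0;0 0 0 0 0 -60 0;0 0 0 0 0 -60 0;0 0 0 0 0 -60 0")

```text
time_s: 40.95
eef_pos: [0.4388, -0.383, 0.3085]
eef_rot: [0.001, 0.998, 0.065, 0.001]
wrist_force: [-0.1, -0.8, -0.1]
opening: 0.757
grasp_force: 67.1
```

servo_tool(commands="0 0 0.07 0 0 -30 0;0 0 0 7 -53 0 0;0 0 0 7 -53 0 0;0 0 0 7 -53 0 0;0 0 0 7 -53 0 0")

```text
time_s: 41.58
eef_pos: [0.454, -0.1683, 0.3362]
eef_rot: [0.001, 1.0, 0.03, 0.001]
wrist_force: [0.7, -0.2, -0.6]
opening: 0.755
grasp_force: 67.2
```

servo_tool(commands="0 0 0 7 -53 0 0;0 0 0 7 -53 0 0;0 0 0 7 -53 0 0;0 0 0 7 -53 0 0;0 0 0 0 0 0 0")

```text
time_s: 42.2
eef_pos: [0.4692, 0.0467, 0.3362]
eef_rot: [-0.0, 0.999, 0.033, 0.001]
wrist_force: [0.2, 0.2, -1.0]
opening: 0.757
grasp_force: 67.2
```

Run:
```python
from h import *
p=pose();print(p[0],p[2]["opening"]);plan(.538,.1325,.222,.06)
```

```text
[0.4691692  0.04669588 0.33621895] 0.7565596798756403
q6 now 1.35 after ~1.36 (+q1 change)
wz 0.006 rad; after turn dx 73.9 dy -81.5 dz 114.2 mm; tilt fix wx,wy [-0.0004 -0.0024]
```

servo_tool(commands="0 0 0.006 37 -41 0 0;0 0 0 37 -41 0 0;0 0 0 0 0 50 0;0 0 0 0 0 40 0;0 0 0 0 0 0 0")

```text
time_s: 42.82
eef_pos: [0.5367, 0.1284, 0.2421]
eef_rot: [0.0, 1.0, 0.027, -0.003]
wrist_force: [-0.1, 0.2, -1.3]
opening: 0.757
grasp_force: 67.3
```

Run:
```python
from h import *
plan(.538,.1325,.2205,.06)
```

```text
q6 now 1.54 after ~1.53 (+q1 change)
wz -0.007 rad; after turn dx 1.6 dy -4.0 dz 21.6 mm; tilt fix wx,wy [0.0002 0.0066]
```

servo_tool(commands="0 0 0 0 -2.5 0 0;0 0 0 0 0 10 0;0 0 0 0 0 8 0;0 0 0 0 0 0 0;0 0 0 0 0 0 0")

```text
time_s: 43.45
eef_pos: [0.5387, 0.1319, 0.227]
eef_rot: [0.0, 1.0, 0.027, 0.0]
wrist_force: [0.2, 0.1, -2.1]
opening: 0.758
grasp_force: 67.3
```

Run:
```python
from h import *
plan(.538,.1325,.2205,.06)
```

```text
q6 now 1.54 after ~1.54 (+q1 change)
wz -0.006 rad; after turn dx -0.7 dy -0.7 dz 6.5 mm; tilt fix wx,wy [ 0.     -0.0002]
```

servo_tool(commands="0 0 0 -0.5 -0.7 6 0;0 0 0 0 0 1 0;0 0 0 0 0 0 0;0 0 0 0 0 0 0;0 0 0 0 0 0 1")

```text
time_s: 44.08
eef_pos: [0.5383, 0.1325, 0.2199]
eef_rot: [0.0, 1.0, 0.027, 0.0]
wrist_force: [0.3, 0.9, 0.8]
opening: 0.942
grasp_force: 0.0
```

servo_tool(commands="0 0 0 0 0 0 1;0 0 0 0 0 0 1;0 0 0 0 0 -40 1;0 0 0 0 0 -40 1;0 0 0 0 0 0 0")

```text
time_s: 44.7
eef_pos: [0.5401, 0.1327, 0.304]
eef_rot: [0.0, 1.0, 0.027, 0.004]
wrist_force: [-0.1, -0.0, -0.4]
opening: 0.817
grasp_force: 0.0
```

servo_tool(commands="0 0 0 0 0 0 0;0 0 0 0 0 0 0;0 0 0 0 0 0 0;0 0 0 0 0 0 0")

```text
time_s: 45.2
eef_pos: [0.5379, 0.1326, 0.2992]
eef_rot: [0.0, 1.0, 0.027, -0.001]
wrist_force: [-0.1, -0.0, -0.2]
opening: 0.001
grasp_force: 0.0
```

Run:
```python
from h import *
K=calibration("wrist");a=camera("wrist");cv2.imwrite("pics/w11.png",a);np.savez("pics/w11k.npz",**K);plan(.538,.1325,.256,.06)
for z in(.206,.25,.256):print(z,np.round(fit(a,K,.538,.1325,z),4))
```

```text
q6 now 1.54 after ~1.54 (+q1 change)
wz -0.006 rad; after turn dx 0.0 dy 0.1 dz 43.4 mm; tilt fix wx,wy [-0.      0.0007]
0.206 [28.3878  0.549   0.1375]
0.25 [49.1983  0.536   0.1315]
0.256 [40.8863  0.538   0.1325]
```

servo_tool(commands="0 0 0 0 0 36 0;0 0 0 0 0 10 0;0 0 0 0 0 10 0;0 0 0 0 0 10 0;0 0 0 0 0 10 0")

```text
time_s: 45.88
eef_pos: [0.5388, 0.1328, 0.2259]
eef_rot: [-0.0, 1.0, 0.027, 0.001]
wrist_force: [-4.2, -0.1, 9.2]
opening: -0.0
grasp_force: 4.7
```

servo_tool(commands="0 0 0 0 0 10 0;0 0 0 0 0 10 0;0 0 0 0 0 5 0;0 0 0 0 0 0 0;0 0 0 0 0 0 0")

```text
time_s: 46.5
eef_pos: [0.5387, 0.1332, 0.201]
eef_rot: [-0.0, 1.0, 0.027, 0.001]
wrist_force: [-4.2, 1.5, 9.0]
opening: 0.003
grasp_force: 4.2
```

Run:
```python
from h import *
p=pose();print(p[0],p[2]["wrist_force"])
```

```text
[0.53874511 0.13322353 0.20100179] [-4.16582275  1.45787911  9.04757842]
```

servo_tool(commands="0 0 0 0 0 3 0;0 0 0 0 0 0 0;0 0 0 0 0 0 0;0 0 0 0 0 -60 0;0 0 0 0 0 -60 1")

```text
time_s: 47.12
eef_pos: [0.5377, 0.1326, 0.3176]
eef_rot: [0.0, 1.0, 0.027, -0.0]
wrist_force: [0.2, 0.6, -0.0]
opening: 0.201
grasp_force: 0.0
```

servo_tool(commands="0 0 0 0 0 -20 1;0 0 0 -47 -40 0 1;0 0 0 -47 -40 0 1;0 0 0 0 0 0 1;0 0 0 0 0 0 1")

```text
time_s: 47.75
eef_pos: [0.4403, 0.2074, 0.3366]
eef_rot: [0.0, 1.0, 0.027, 0.001]
wrist_force: [-0.4, 0.5, -0.0]
opening: 1.001
grasp_force: 0.0
```

Run:
```python
from h import *
K=calibration("wrist");a=camera("wrist");cv2.imwrite("pics/w12.png",a);np.savez("pics/w12k.npz",**K);p=pose();print(p[0])
for z in(.2,.206,.212,.25,.256):print(z,np.round(fit(a,K,.538,.1325,z),4))
b=a.copy();circ(b,K,.538,.1325,.206,step=12);c,s=np.cos(.06),np.sin(.06)
for col,dy in(((0,255,0),.135),):
    u=wproj(K,[.538-.1*c-dy*s,.1325-.1*s+dy*c,.254]);cv2.drawMarker(b,tuple(int(i) for i in u),col,0,9)
cv2.imwrite("pics/w12b.png",b)
```

```text
[0.44064558 0.20703365 0.33625703]
0.2 [42.6609  0.539   0.1335]
0.206 [41.476   0.542   0.1315]
0.212 [40.9615  0.541   0.1355]
0.25 [37.3237  0.537   0.1395]
0.256 [36.2186  0.541   0.1405]
```

View pics/w12b.png

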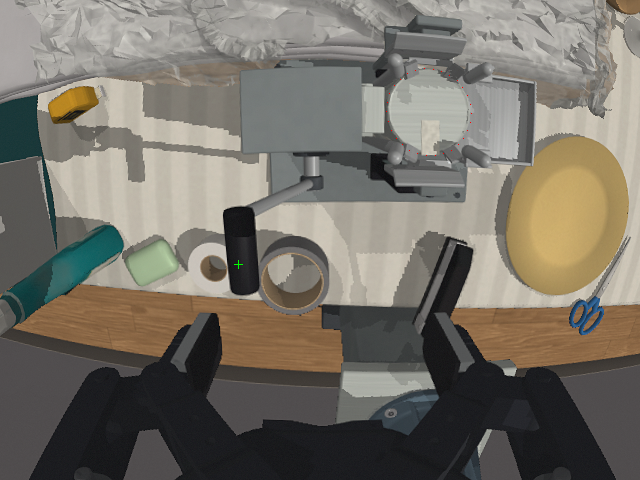

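Run:
```python
from h import *
K=dict(np.load("pics/w12k.npz"))
def A(u,v,z):
    o,d=ray(K,u,v,True);return (o+d*(z-o[2])/d[2])
c,s=np.cos(.06),np.sin(.06)
for n,u,v in(("top end",239,208),("bot end",244,294),("L",225,250),("R",257,250),("mid",241,250)):
    X=A(u,v,.243 if n in"LR" else .25);d=X[:2]-[.538,.1325];print(n,X.round(4),"disp",(c*d[0]+s*d[1]).round(4),(-s*d[0]+c*d[1]).round(4))
plan(.430,.2655,.30,.06)
```

```text
top end [0.4669 0.2614 0.25  ] disp -0.0632 0.1329
bot end [0.4064 0.2591 0.25  ] disp -0.1238 0.1343
L [0.4354 0.2732 0.243 ] disp -0.094 0.1466
R [0.4367 0.2508 0.243 ] disp -0.0941 0.1241
mid [0.4386 0.2604 0.25  ] disp -0.0916 0.1336
q6 now 1.71 after ~1.71 (+q1 change)
wz -0.007 rad; after turn dx -7.1 dy -59.0 dz 36.3 mm; tilt fix wx,wy [ 0.0003 -0.0009]
```

servo_tool(commands="0 0 -0.007 -8 -55 0 1;0 0 0 0 0 0 1;0 0 0 0 0 40 1;0 0 0 0 0 40 1;0 0 0 0 0 0 1")

```text
time_s: 48.42
eef_pos: [0.4278, 0.2601, 0.2526]
eef_rot: [0.001, 1.0, 0.03, -0.003]
wrist_force: [0.2, 0.2, 0.9]
opening: 0.998
grasp_force: 0.0
```

Run:
```python
from h import *
plan(.4295,.261,.223,.06)
```

```text
q6 now 1.82 after ~1.82 (+q1 change)
wz -0.001 rad; after turn dx 1.8 dy -0.8 dz 29.6 mm; tilt fix wx,wy [0.0023 0.0071]
```

servo_tool(commands="0 0 0 1 -0.5 27 1;0 0 0 0 0 0 1;0 0 0 0 0 0 0;0 0 0 0 0 0 0;0 0 0 0 0 0 0")

```text
time_s: 49.05
eef_pos: [0.4304, 0.2626, 0.2298]
eef_rot: [-0.0, 1.0, 0.03, 0.001]
wrist_force: [-0.0, 0.3, -0.0]
opening: 0.377
grasp_force: 0.0
```

servo_tool(commands="0 0 0 0 0 0 0;0 0 0 0 0 0 0;0 0 0 0 0 0 0;0 0 0 0 0 0 0")

```text
time_s: 49.55
eef_pos: [0.4302, 0.2626, 0.2297]
eef_rot: [-0.0, 1.0, 0.031, 0.001]
wrist_force: [-1.8, -0.8, 5.0]
opening: 0.236
grasp_force: 58.6
```

servo_tool(commands="0 0 0 0 0 0 0.6;0 0 0 0 0 0 0.6;0 0 0 0 0 7 0.6;0 0 0 0 0 0 0.6;0 0 0 0 0 0 0")

```text
time_s: 50.18
eef_pos: [0.4298, 0.2624, 0.2216]
eef_rot: [0.0, 1.0, 0.03, -0.0]
wrist_force: [-0.2, 0.4, -0.2]
opening: 0.402
grasp_force: 0.0
```

servo_tool(commands="0 0 0 0 0 0 0;0 0 0 0 0 0 0;0 0 0 0 0 0 0;0 0 0 0 0 0 0")

```text
time_s: 50.68
eef_pos: [0.43, 0.2625, 0.222]
eef_rot: [-0.0, 1.0, 0.03, 0.0]
wrist_force: [-0.5, 0.1, 1.8]
opening: 0.242
grasp_force: 58.6
```

servo_tool(commands="0 0 0 0 14.5 -3.7 0;0 0 0 0 14.8 -2.3 0;0 0 0 0 15 -0.7 0;0 0 0 0 0 0 0;0 0 0 0 0 0 0")

```text
time_s: 51.3
eef_pos: [0.433, 0.22, 0.2306]
eef_rot: [-0.002, 1.0, 0.03, 0.001]
wrist_force: [-5.1, 5.7, 10.9]
opening: 0.236
grasp_force: 59.4
```

Run:
```python
from h import *
p=pose();print(p[0],p[2]["wrist_force"],p[2]["grasp_force"]);c,s=np.cos(.06),np.sin(.06);d=p[0][:2]-[.538,.1325]
print("local y",-s*d[0]+c*d[1],"x",c*d[0]+s*d[1])
```

```text
[0.43304682 0.21999087 0.2305921 ] [-5.06311068  5.65167564 10.8880729 ] 59.42410111427307
local y 0.09362684880582856 x -0.09951802087186395
```

servo_tool(commands="0 0 0 0 15 0 0;0 0 0 0 14.8 2 0;0 0 0 0 14.5 3.7 0;0 0 0 0 0 0 0")

```text
time_s: 51.8
eef_pos: [0.436, 0.1753, 0.2238]
eef_rot: [-0.002, 1.0, 0.03, 0.001]
wrist_force: [-0.0, 6.8, 5.0]
opening: 0.235
grasp_force: 62.2
```

servo_tool(commands="0 0 0 0 14.1 5 0;0 0 0 0 13.5 6.6 0;0 0 0 0 12.8 7.8 0;0 0 0 0 0 0 0")

```text
time_s: 52.3
eef_pos: [0.4387, 0.1342, 0.2039]
eef_rot: [-0.001, 1.0, 0.03, 0.001]
wrist_force: [3.1, 4.9, 0.7]
opening: 0.235
grasp_force: 62.6
```

Run:
```python
from h import *
p=pose();print(p[0],p[2]["wrist_force"],p[2]["grasp_force"]);c,s=np.cos(.06),np.sin(.06);d=p[0][:2]-[.538,.1325]
y=-s*d[0]+c*d[1]-.0902;z=p[0][2]+.0195-.1
print("local y",y,"z",z,"r",np.hypot(y,z),"a",np.arctan2(y,z),"x",c*d[0]+s*d[1])
```

```text
[0.43874675 0.13418204 0.20391159] [3.12634322 4.879816   0.70006267] 62.60455369949341
local y -0.08256936518541858 z 0.12341158546821682 r 0.14848609192413273 a -0.589655512845053 x -0.09897379061672207
```

servo_tool(commands="0 0 0 0 12 9 0;0 0 0 0 11 10.2 0;0 0 0 0 9.5 10.8 0;0 0 0 0 0 0 0;0 0 0 0 0 0 0")

```text
time_s: 52.92
eef_pos: [0.4408, 0.1022, 0.1739]
eef_rot: [-0.001, 1.0, 0.03, 0.001]
wrist_force: [3.9, 6.3, 1.2]
opening: 0.235
grasp_force: 63.7
```

```bash
cat > lev.py <<'E'
from h import *
p=pose();print(p[0],p[2]["wrist_force"],p[2]["grasp_force"]);c,s=np.cos(.06),np.sin(.06);d=p[0][:2]-[.538,.1325]
y=-s*d[0]+c*d[1]-.0902;z=p[0][2]+.0195-.1
print("local y",y,"z",z,"r",np.hypot(y,z),"a",np.arctan2(y,z),"x",c*d[0]+s*d[1])
E
python3 lev.py
```

```text
[0.44079601 0.10218187 0.17388136] [3.93094397 6.30107346 1.23643331] 63.70831847190857
local y -0.1146348378286171 z 0.09338135629056629 r 0.14785541500621147 a -0.8872170876760183 x -0.09884707511124231
```

servo_tool(commands="0 0 0 0 3 3 0;0 0 0 0 0 0 0;0 0 0 0 0 0 0")

```text
time_s: 53.3
eef_pos: [0.441, 0.1005, 0.1718]
eef_rot: [-0.002, 1.0, 0.03, 0.002]
wrist_force: [0.4, 10.9, 6.6]
opening: 0.239
grasp_force: 64.4
```

```bash
python3 lev.py
```

```text
[0.44099679 0.10052509 0.17179168] [ 0.37618855 10.91410618  6.64104727] 64.44905877113342
local y -0.11630067101791135 z 0.09129167919919651 r 0.1478513333393563 a -0.9052920126850591 x -0.09874599541604992
```

Stop reached (force up, angle 1.2). Ease back.

servo_tool(commands="0 0 0 0 -12 -13.5 0;0 0 0 0 -11 -10.2 0;0 0 0 0 -12 -9 0;0 0 0 0 -12.8 -7.8 0;0 0 0 0 0 0 0")

```text
time_s: 53.92
eef_pos: [0.4381, 0.145, 0.2133]
eef_rot: [0.002, 1.0, 0.031, 0.001]
wrist_force: [-1.0, -8.5, 12.6]
opening: 0.235
grasp_force: 60.1
```

servo_tool(commands="0 0 0 0 -13.5 -6.6 0;0 0 0 0 -14.1 -5 0;0 0 0 0 -14.5 -3.7 0;0 0 0 0 0 0 0")

```text
time_s: 54.42
eef_pos: [0.4352, 0.1887, 0.2282]
eef_rot: [0.0, 1.0, 0.031, 0.001]
wrist_force: [-0.1, -2.3, 10.8]
opening: 0.234
grasp_force: 62.1
```

servo_tool(commands="0 0 0 0 -14.8 -2 0;0 0 0 0 -15 0 0;0 0 0 0 -15 0.7 0;0 0 0 0 0 0 0")

```text
time_s: 54.92
eef_pos: [0.432, 0.2343, 0.2278]
eef_rot: [-0.001, 1.0, 0.031, 0.001]
wrist_force: [4.4, 2.0, 5.3]
opening: 0.231
grasp_force: 65.3
```

```bash
python3 lev.py
```

```text
[0.43204997 0.23431792 0.22782015] [4.35089722 1.99412622 5.25483462] 65.2519690990448
local y 0.017787887977475075 z 0.14732015275148802 r 0.14839014915222967 a 0.12016138627703925 x -0.09965396418259602
```

servo_tool(commands="0 0 0 0 -14 2.5 0;0 0 0 0 -13 3.5 0;0 0 0 0 0 0 0;0 0 0 0 -2 0.5 0;0 0 0 0 0 0 0")

```text
time_s: 55.55
eef_pos: [0.4301, 0.2618, 0.2211]
eef_rot: [-0.0, 1.0, 0.03, 0.0]
wrist_force: [4.6, 1.7, 3.7]
opening: 0.239
grasp_force: 66.9
```

```bash
python3 lev.py
```

```text
[0.43012011 0.26180462 0.22111966] [4.58276046 1.7306291  3.67499544] 66.91360473632812
local y 0.045340847176222 z 0.14061965631533463 r 0.1477487061361295 a 0.3119111531975483 x -0.09993214099767737
```

servo_tool(commands="0 0 0 0 -1 0 0;0 0 0 0 0 0 0;0 0 0 0 0 0 0.5;0 0 0 0 0 0 0.6;0 0 0 0 0 0 0.6")

```text
time_s: 56.18
eef_pos: [0.4292, 0.2626, 0.2205]
eef_rot: [0.0, 1.0, 0.03, -0.001]
wrist_force: [0.3, 0.4, 0.1]
opening: 0.6
grasp_force: 0.0
```

servo_tool(commands="0 0 0 0 0 -50 0.6;0 0 0 0 0 -60 1;0 0 -0.18 0 0 0 1;0 0 -0.18 0 0 0 1;0 0 -0.18 0 0 0 1")

```text
time_s: 56.8
eef_pos: [0.4296, 0.2627, 0.3309]
eef_rot: [-0.0, 0.954, 0.299, -0.0]
wrist_force: [-0.3, -0.1, 0.1]
opening: 0.998
grasp_force: 0.0
```

servo_tool(commands="0 0 -0.18 0 0 0 1;0 0 -0.18 0 0 0 1;0 0 -0.18 0 0 0 1;0 0 -0.18 0 0 0 1;0 0 -0.18 0 0 0 1")

```text
time_s: 57.42
eef_pos: [0.4296, 0.2627, 0.3307]
eef_rot: [-0.0, 0.729, 0.684, -0.0]
wrist_force: [0.1, 0.2, -0.8]
opening: 0.996
grasp_force: 0.0
```

Run:
```python
from h import *
p=pose();print(p[0]);plan(.49,.03,.33,1.63)
```

```text
[0.42956341 0.26265413 0.33073897]
q6 now 0.38 after ~0.25 (+q1 change)
wz -0.123 rad; after turn dx -235.8 dy 46.6 dz 0.7 mm; tilt fix wx,wy [-0.001   0.0002]
```

servo_tool(commands="0 0 -0.123 0 0 0 1;0 0 0 -58 18.5 0 1;0 0 0 -58 18.5 0 1;0 0 0 -58 18.5 0 1;0 0 0 -58 18.5 0 1")

```text
time_s: 58.05
eef_pos: [0.5163, 0.0333, 0.331]
eef_rot: [-0.0, 0.688, 0.726, 0.0]
wrist_force: [0.9, 1.0, -0.4]
opening: 1.002
grasp_force: 0.0
```

servo_tool(commands="0 0 0 -58 18.5 0 1;0 0 0 0 0 0 1;0 0 0 0 0 0 1")

```text
time_s: 58.42
eef_pos: [0.5373, -0.0218, 0.3306]
eef_rot: [-0.001, 0.688, 0.725, -0.0]
wrist_force: [-1.0, 0.6, -0.4]
opening: 0.996
grasp_force: 0.0
```

Run:
```python
from h import *
K=calibration("wrist");a=camera("wrist");cv2.imwrite("pics/w13.png",a);p=pose();print(p[0])
for z in(.197,.203,.209):print(z,np.round(fit(a,K,.5425,.0576,z,rng=.015),4))
f=fit(a,K,.5425,.0576,.203,rng=.015)
b=a.copy();circ(b,K,f[1],f[2],.203,step=10);circ(b,K,.538,.1325,.206,col=(0,255,0),step=10)
circ(b,K,.4271,-.18,.014,r=.127,col=(255,0,0),step=4)
cv2.imwrite("pics/w13b.png",b);plan(f[1],f[2],.168,1.63)
g=camera("top");t0=cv2.imread("pics/top0.png");cv2.imwrite("pics/top2.png",g)
for im in(t0,g):
    m=cv2.inRange(cv2.cvtColor(im,cv2.COLOR_BGR2HSV),(15,90,50),(28,255,255))[210:325,330:440];c=cv2.moments(m,True);print(c["m00"],c["m10"]/c["m00"]+330,c["m01"]/c["m00"]+210)
```

```text
[ 0.5372545  -0.02115634  0.33080824]
0.197 [56.8687  0.5465  0.0586]
0.203 [50.1074  0.5455  0.0586]
0.209 [46.0887  0.5435  0.0566]
q6 now -0.31 after ~-0.32 (+q1 change)
wz -0.006 rad; after turn dx 79.1 dy 13.0 dz 162.8 mm; tilt fix wx,wy [-0.0007 -0.0007]
5461.0 386.4173228346457 267.33308917780624
5182.0 388.2852180625241 267.9735623311463
```

View pics/w13b.png

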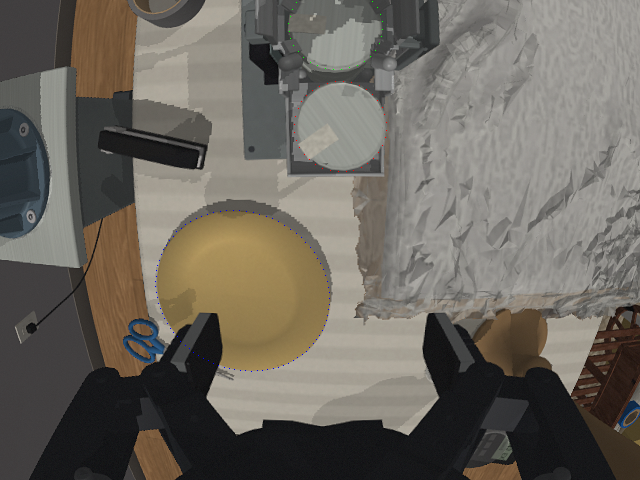

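servo_tool(commands="0 0 -0.006 40 6 0 1;0 0 0 39 6.5 0 1;0 0 0 0 0 50 1;0 0 0 0 0 50 1;0 0 0 0 0 0 1")

```text
time_s: 59.15
eef_pos: [0.5423, 0.0594, 0.2273]
eef_rot: [-0.003, 0.685, 0.729, -0.003]
wrist_force: [-0.4, -0.5, 0.1]
opening: 1.002
grasp_force: 0.0
```

Run:
```python
from h import *
plan(.5455,.0585,.170,1.63)
```

```text
q6 now -0.17 after ~-0.17 (+q1 change)
wz 0.002 rad; after turn dx -1.1 dy 3.1 dz 57.3 mm; tilt fix wx,wy [-0.0085 -0.0016]
```

servo_tool(commands="0 0 0 -1 1.5 30 1;0 0 0 0 0 24 1;0 0 0 0 0 0 1;0 0 0 0 0 0 0;0 0 0 0 0 0 0")

```text
time_s: 59.78
eef_pos: [0.5475, 0.0567, 0.1801]
eef_rot: [0.001, 0.686, 0.728, 0.0]
wrist_force: [-6.3, 0.3, 8.9]
opening: 0.75
grasp_force: 66.1
```

servo_tool(commands="0 0 0 0 0 0 0;0 0 0 0 0 0 0;0 0 0 0 0 0 0;0 0 0 0 0 0 0")

```text
time_s: 60.28
eef_pos: [0.5475, 0.0567, 0.1801]
eef_rot: [0.001, 0.686, 0.728, 0.0]
wrist_force: [-7.0, -0.2, 7.6]
opening: 0.749
grasp_force: 66.1
```

servo_tool(commands="0 0 0 0 0 -40 0;0 0 0 0 0 -60 0;0 0 0 -50 0 0 0;0 0 0 -50 0 0 0;0 0 0 0 0 0 0")

```text
time_s: 60.9
eef_pos: [0.5538, -0.0463, 0.279]
eef_rot: [0.001, 0.687, 0.726, 0.0]
wrist_force: [-0.1, -0.2, -1.4]
opening: 0.75
grasp_force: 66.9
```

Run:
```python
from h import *
p=pose();print(p[0],p[2]["opening"])
# plate centre from w13: gold mask contour -> ellipse points on z=.014
from scipy.optimize import least_squares
K=calibration("wrist");plan(.4271,-.18,.06,1.63)
g=camera("top");m=cv2.inRange(cv2.cvtColor(g,cv2.COLOR_BGR2HSV),(15,90,50),(28,255,255))[210:325,330:440];c=cv2.moments(m,True);print(c["m00"],c["m10"]/c["m00"]+330,c["m01"]/c["m00"]+210)
```

```text
[ 0.55379229 -0.04630901  0.27897384] 0.7498411690056449
q6 now -0.35 after ~-0.36 (+q1 change)
wz -0.004 rad; after turn dx -126.0 dy -134.4 dz 219.0 mm; tilt fix wx,wy [0.0025 0.0018]
4841.0 390.42739103491016 268.76678372237143
```

servo_tool(commands="0 0 0 -32 -34 0 0;0 0 0 -32 -34 0 0;0 0 0 -31 -33 0 0;0 0 0 -31 -33 0 0;0 0 0 0 0 0 0")

```text
time_s: 61.58
eef_pos: [0.4259, -0.1777, 0.278]
eef_rot: [0.001, 0.687, 0.727, 0.0]
wrist_force: [0.3, -0.3, -1.2]
opening: 0.747
grasp_force: 66.9
```

Run:
```python
from h import *
K=calibration("wrist");a=camera("wrist");cv2.imwrite("pics/w14.png",a)
for z in (.010,.014):print(np.round(fit(a,K,.4271,-.18,z,r=.127,rng=.025),4))
f=fit(a,K,.4271,-.18,.014,r=.127,rng=.025);plan(.4271,-.18,.03,1.63)
```

```text
[42.6959  0.4281 -0.181 ]
[42.3662  0.4281 -0.181 ]
q6 now -0.71 after ~-0.71 (+q1 change)
wz -0.002 rad; after turn dx -3.2 dy 0.1 dz 248.0 mm; tilt fix wx,wy [0.0016 0.0005]
```

servo_tool(commands="0 0 0 -3 2 60 0;0 0 0 0 0 60 0;0 0 0 0 0 60 0;0 0 0 0 0 50 0;0 0 0 0 0 0 0")

```text
time_s: 62.25
eef_pos: [0.4269, -0.1762, 0.0439]
eef_rot: [-0.005, 0.685, 0.728, -0.0]
wrist_force: [0.0, 0.1, -0.9]
opening: 0.749
grasp_force: 67.0
```

servo_tool(commands="0 0 0 0 0 6 0;0 0 0 0 0 4 0;0 0 0 0 0 0 0;0 0 0 0 0 0 0")

```text
time_s: 62.75
eef_pos: [0.4296, -0.1802, 0.038]
eef_rot: [0.001, 0.686, 0.728, 0.0]
wrist_force: [-0.4, 0.3, -0.7]
opening: 0.75
grasp_force: 67.0
```

Run:
```python
from h import *
print(get_obs()["wrist_force"]);plan(.428,-.18,.027,1.63)
```

```text
[-0.37760321  0.30266744 -0.71510263]
q6 now -0.71 after ~-0.71 (+q1 change)
wz -0.000 rad; after turn dx 0.3 dy -1.6 dz 11.0 mm; tilt fix wx,wy [0.0014 0.0012]
```

servo_tool(commands="0 0 0 0 0 6 0;0 0 0 0 0 0 0;0 0 0 0 0 0 0")

```text
time_s: 63.12
eef_pos: [0.4289, -0.1797, 0.0309]
eef_rot: [-0.0, 0.686, 0.728, -0.0]
wrist_force: [-0.4, -0.3, -0.5]
opening: 0.754
grasp_force: 67.0
```

servo_tool(commands="0 0 0 0 0 2.5 0;0 0 0 0 0 0 0;0 0 0 0 0 0 0")

```text
time_s: 63.5
eef_pos: [0.429, -0.1798, 0.0285]
eef_rot: [-0.0, 0.686, 0.728, -0.0]
wrist_force: [-0.7, -0.0, 0.0]
opening: 0.745
grasp_force: 67.0
```

servo_tool(commands="0 0 0 0 0 2 0;0 0 0 0 0 0 0;0 0 0 0 0 0 0")

```text
time_s: 63.88
eef_pos: [0.429, -0.1797, 0.0265]
eef_rot: [-0.0, 0.686, 0.728, -0.0]
wrist_force: [0.5, -0.5, -0.2]
opening: 0.746
grasp_force: 67.0
```

servo_tool(commands="0 0 0 0 0 1.5 0;0 0 0 0 0 0 0;0 0 0 0 0 0 0")

```text
time_s: 64.25
eef_pos: [0.429, -0.1798, 0.025]
eef_rot: [-0.0, 0.686, 0.728, 0.0]
wrist_force: [0.1, -0.9, -0.9]
opening: 0.749
grasp_force: 67.0
```

servo_tool(commands="0 0 0 0 0 1.5 0;0 0 0 0 0 0 0;0 0 0 0 0 0 0")

```text
time_s: 64.62
eef_pos: [0.4292, -0.1799, 0.0244]
eef_rot: [0.0, 0.686, 0.728, -0.0]
wrist_force: [-2.9, 2.3, 9.3]
opening: 0.743
grasp_force: 68.5
```

servo_tool(commands="0 0 0 0 0 0 1;0 0 0 0 0 0 1;0 0 0 0 0 0 1;0 0 0 0 0 0 1;0 0 0 0 0 -40 1")

```text
time_s: 65.25
eef_pos: [0.4267, -0.1781, 0.0613]
eef_rot: [-0.004, 0.686, 0.728, -0.0]
wrist_force: [0.1, 0.2, -0.1]
opening: 1.002
grasp_force: 0.0
```

servo_tool(commands="0 0 0 0 0 -60 1;0 0 0 0 0 -60 1;0 0 0 -60 0 -60 1;0 0 0 0 0 0 1;0 0 0 0 0 0 1")

```text
time_s: 65.88
eef_pos: [0.431, -0.2233, 0.2267]
eef_rot: [-0.001, 0.686, 0.727, 0.0]
wrist_force: [0.4, -0.4, -0.6]
opening: 0.996
grasp_force: 0.0
```

Run:
```python
from h import *
K=calibration("wrist");a=camera("wrist");cv2.imwrite("pics/w15.png",a)
p=pose();print(p[0])
for z in(.044,.048,.052,.06):print(z,np.round(fit(a,K,.429,-.18,z),4))
print(np.round(fit(a,K,.4281,-.181,.014,r=.127,rng=.01),4))
print("shaft",[np.round(fit(a,K,.538,.1325,z),4) for z in(.206,.18)])
# lever grip expected position unchanged? compare grip in top view
t=[cv2.imread("pics/top0.png"),camera("top")]
for im in t:
    m=(im[240:275,215:240].max(2)<35).astype(np.uint8);c=cv2.moments(m,True);print(c["m00"],c["m10"]/max(c["m00"],1)+215,c["m01"]/max(c["m00"],1)+240)
```

```text
[ 0.43069523 -0.22272898  0.22599396]
0.044 [53.1271  0.428  -0.178 ]
0.048 [48.5343  0.428  -0.177 ]
0.052 [41.1609  0.427  -0.176 ]
0.06 [32.5812  0.43   -0.178 ]
[50.5561  0.4281 -0.181 ]
shaft [array([0.    , 0.55  , 0.1445]), array([0.    , 0.55  , 0.1445])]
172.0 228.38372093023256 255.0581395348837
168.0 228.25595238095238 255.30357142857142
```

Tin stands 3 mm from the plate's middle, upright (lid circle fits at ~46 mm), and the lever grip is exactly at its rest position. Handing in.

```bash
python3 -c "
from bench import *
print(hand_in())"
```

```text
the job is handed in; nothing more can be done
None
```

I loaded all four tins with their labels to the reader, pulled the lever over and eased it home, and stood the dispensed tin about 3 mm from the plate's middle. I handed the job in at about 66 s; the hand-in returned no verdict, so I don't know the judged result.

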